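# Pack two stir bars in layers in the keeper box

## Task

Pack the keeper box in two layers: take the longest stir bar out of the sloping pocket tray and lay it flat on the bottom of the box, then set the separator sheet, pull tab up, level on the ledges over it, and then lay the shortest stir bar flat on top of the separator. Finally close the box's lid fully. Leave the middle-sized stir bar in its pocket and do not push the petri dish about.

Things in the scene. Friction and masses are not known exactly. Their poses are not given: they have to be found in the camera images.
- tray_stand: Fixed steel stand, 108 x 190 mm, with a sloping tray of three pockets and a dust hood over it. Origin: on the worktop under the tray's middle; x to its back (its front, -x, faces roughly the robot), y along the row of pockets, z up. The hood's clear plate reaches from the rail back to an upright panel at x = 0.056.
- tray_middle (a point): Middle of the tray's floor, at (0, 0, 0.050) in the stand's frame. The floor rises to the stand's +x at 25 degrees. Pockets at y = -0.059, 0, +0.059: 56 mm long up the slope, 22 mm wide, 3 mm deep; in each a stir bar lies up and down the slope, 9 mm proud of the pocket's edges.
- hood_rail (a point): Middle of the hood's front edge, an 8 mm round rail along the stand's y at x = 0, z = 0.200, straight above the stir bars. A tool pointing straight down over a bar strikes the hood: lean it 25 to 40 degrees and come in from the front (-x) under the rail.
- bar_long: The longest stir bar: plain white octagonal rod, 46 mm long, 12 mm across the flats, 20 g. Origin in its middle, x along its length. Starts in any one of the three pockets.
- bar_middle: The middle-sized stir bar: same white octagonal rod but 34 mm long, 12 mm across the flats. Origin in its middle, x along its length. Stays in its pocket.
- bar_short: The shortest stir bar: same white octagonal rod but 22 mm long, 12 mm across the flats, 20 g. Origin in its middle, x along its length. Starts in any one of the three pockets.
- keeper_box: Fixed open white box, outside 104 (x) x 158 (y) x 46 mm high, walls and bottom 4 mm thick, inside 96 x 150 mm. Origin: centre of its underside, z up. Inside, across each short end (y = +-0.075), runs a ledge 12 mm wide with its top at z = 0.022; the separator rests on both ledges. Its lid is hinged on the far (+x) rim and stands open.
- box_lid (a joint): Lid angle in rad: 0 = shut flat on the box, about 1.8 = standing open, leaning back a little. Hinge along the box's y at x = +0.052, z = 0.0465 in the box frame. Grey plate 104 (from the hinge) x 158 x 4 mm with a small lip at its free edge; pushed forward to below 1.5 rad it falls shut by itself.
- lid_edge (a point): Middle of the lid's free edge, 104 mm from the hinge line.
- separator: Grey rigid separator sheet, 88 (x) x 142 (y) x 4 mm thick, 50 g, lying flat on the worktop. Origin: centre of its underside, z up. In its middle stands a pull tab 32 mm long (x), 10 mm thick (y), rising from z = 0.004 to z = 0.020.
- petri_dish: Round flat petri dish, 92 mm across and 15 mm high, a bystander lying loose on the worktop. Origin: centre of its underside.

How it is judged:
By the outcome, as a careful person would: the job done as asked, in the order asked, and still so for the second after the job is handed in, with the robot touching nothing.
It also fails if it takes over 67 s, if anything falls off the work surface, if the arm or the gripper's body presses on something with over 40 N, if the wrist force passes 120 N, or if a joint passes its speed limit or range.

## Robot

A 6-joint arm with a two-finger parallel gripper is mounted at the origin on a cart in front of the work surface, level with it; the furniture and walls round the work are solid. World frame = base frame: x ahead of the robot, y to its left, z up, the work surface at z = 0. Lengths are in m, angles in rad, forces in N, time in s.
With the tool pointing down it reaches from about 0.375 to 0.975 m from the base axis. Payload 3.8 kg.
Tool frame: the origin (TCP) lies between the finger pads, 19 mm behind the fingertips; this is the grasp point; y points along the fingers, x is the direction in which the jaws open and shut, and the axes are right-handed (so a half turn about y gives the same grasp; the last joint's range is limited). The gripper opens to 85 mm and grips with 20 to 120 N. Pads are 22 mm wide; open, the fingers measure 114 mm over their backs; the gripper's body (76 mm by 85 mm) begins 54 mm behind the grasp point. The pads swing forward as they close: fully open they stand 13 mm farther back than shut.
Start: joints at [1.107, 0.264, 1.604, -0, 1.274, -0.037], TCP at [0.279, 0.614, 0.25] pointing down, gripper open.
Joint ranges: [-2.63, 2.63], [-0.94, 2.18], [0.31, 2.57], [-1.31, 4.45], [0, 2.66], [-2.55, 2.55]. Speed limits (rad/s): [2.57, 2.57, 3.14, 3.14, 3.14, 3.14].

## Interface

Orientations are given as a rotation vector (axis times angle).
In Python, from workcell import bot, cams gives the robot as it stands.
- The arm moves only by the tool play_rows, never from a script. Its argument "motion" is a list of rows, each a list of 2 entries, a list of its own where there are three numbers: the shift along the world's x, y, z normalised to -1 to 1, where 1 is 400 mm, then the turn, a rotation vector about the world's x, y, z normalised to -1 to 1, where 1 is pi/4 rad. In form: [[[tx, ty, tz], [ax, ay, az]], ...]. A call has 1 to 10 rows; each row is the pose to reach, as a shift and turn from the pose commanded when the call began; what a row does not reach only later rows make up. A row lasts 1/8 s, in which the tool goes at most 62.5 mm and 10.7 degrees, less where a joint would pass 70% of its speed; a pose out of reach is approached as far as the arm can. A call with a number of a shift or a turn outside -1 to 1 is refused whole. A call with a gripper value outside its range is refused whole. "gripper" is the closure, from 0 (fully open) to 1 (shut), set as the call begins (left out, the last holds). The fingers move at their own pace and stop on an object; "squeeze" is the grip in N (left out, the last holds). Time passes only in rows, so rows that repeat a pose let the fingers close. It gives the time, the measured TCP pose, the force and the opening at its end, in the units of the state.
- bot.read_state(): the state, without advancing time (a new reading comes with each control period).
- cams.read_camera(name): name is "scene" or "top"; returns (picture, depth): 420x560x3 uint8, red, green, blue; 420x560 float32, m along the optical axis (not along the pixel's ray), 0 where there is no reading.
- cams.calibration(name): a dict with "mtx" (3x3 intrinsics, pixels), "R" (3x3) and "t" (3): a world point X has camera coordinates R X + t. Camera axes: x right, y down, z forward; pixel columns grow to the right and rows downward; lengths in m; the calibration is good to about 2 mm. A picture is of the moment at which its call begins. calibration takes no time and is no camera call.
- bot.finish_job(): hands the job in, once; it reports no verdict.
Trained networks look in the newest picture that a camera, given by its name, has taken for a name from the list of things; names that differ only in an ending like _2 or _b are one class to them, and where a whole thing is asked for, a point or a joint stands for the part that bears it (a point fixed in the world has none). Each returns a list of dicts, best first, with "conf" (0 to 1); they miss things now and then, are a little off and sometimes report something else, mostly with a low value. They report only what shows in the picture. A call takes as long as a camera call.
- cams.recognise(camera, label): "xyz" ([x, y, z] in m, in the coordinates of the camera as it stood for that picture, good to about 4 mm: the middle of the surface that is visible of it).
- cams.regions_of(camera, label): "mask" (420x560 bool, what is visible of it).
- cams.mark_of(camera, label): "xyz" ([x, y, z] in m, in the coordinates of the camera as it stood for that picture, good to about 4 mm: a listed point, or the origin of a listed thing).
The state is a dict: "time": time; "q": joint angles; "joint_vel": joint speeds; "joint_torque": joint torques, N m; "tool_pos": TCP position; "tcp_rot": TCP orientation; "wrist_force": force on the tool from outside, world axes, zero at the start; "torque": the same for the moment, N m; "width": opening from 0.0 (shut) to 1.0 (fully open).
Only numpy, scipy, OpenCV 4.12 (cv2) and the standard library are available. Lean on these libraries where they do the work, as an engineer would, in place of code of your own. Each camera call takes 0.05 s, during which the arm holds its last target.

## Working session

There is one attempt and no reset: what is moved stays moved. The work goes in short steps, Python scripts to look and compute and a tool call to move; the robot and the scene stay as the last step left them, time stands still between calls to the robot, and variables do not carry over. Pictures are saved under pics/ and viewed, and the job is handed in when it is done.

Besides the shell and the picture viewer there is one more tool, called after ">>>" as name(argument=value, ...) on one line, values as JSON. play_rows: Moves the arm, as the interface text tells. Its arguments: {"type":"object","properties":{"motion":{"type":"array","items":{"type":"array"}},"gripper":{"type":"number"},"squeeze":{"type":"number"}},"required":["motion"]}

```bash
ls; mkdir -p pics; cat > h.py <<'E'
import numpy as np,cv2
from workcell import bot,cams
def cal(n):
    c=cams.calibration(n);return np.array(c["mtx"]),np.array(c["R"]),np.array(c["t"])
def c2w(n,p):
    K,R,t=cal(n);return R.T@(np.array(p)-t)
def cloud(n,d):
    K,R,t=cal(n);v,u=np.mgrid[0:d.shape[0],0:d.shape[1]]
    P=np.stack([(u-K[0,2])/K[0,0]*d,(v-K[1,2])/K[1,1]*d,d],-1)
    return (P-t)@R
def save(n,im):cv2.imwrite("pics/"+n+".png",im[...,::-1])
E
python3 - <<'E'
from h import *
for n in("scene","top"):
    im,d=cams.read_camera(n);save(n+"0",im);np.savez("pics/%s0.npz"%n,im=im,d=d)
    K,R,t=cal(n);print(n,K.round(1).tolist(),"pos",(-R.T@t).round(3),R.round(2).tolist())
    for l in["tray_stand","tray_middle","hood_rail","bar_long","bar_middle","bar_short","keeper_box","lid_edge","separator","petri_dish"]:
        try:
            r=cams.mark_of(n,l);print(l,[(c2w(n,x["xyz"]).round(3).tolist(),round(x["conf"],2)) for x in r][:3])
        except Exception as e:print(l,e)
print(bot.read_state())
E
```

```text
pics
scene [[431.5, 0.0, 280.6], [0.0, 431.5, 210.4], [0.0, 0.0, 1.0]] pos [-0.222 -0.433  0.741] [[0.48, -0.88, -0.02], [-0.51, -0.25, -0.82], [0.72, 0.4, -0.57]]
tray_stand [([0.572, 0.185, 0.003], 0.78)]
tray_middle [([0.579, 0.184, 0.049], 0.55)]
hood_rail [([0.576, 0.187, 0.201], 0.74)]
bar_long [([0.577, 0.19, 0.204], 0.55), ([0.549, 0.239, 0.052], 0.45)]
bar_middle [([0.598, 0.132, 0.059], 0.59), ([0.575, 0.186, 0.004], 0.46)]
bar_short [([0.579, 0.184, 0.051], 0.55), ([0.574, 0.182, 0.055], 0.53)]
keeper_box [([0.537, -0.119, 0.001], 0.71)]
lid_edge [([0.606, -0.134, 0.149], 0.61)]
separator [([0.499, -0.327, 0.001], 0.6), ([0.572, 0.183, 0.058], 0.49), ([0.608, -0.133, 0.149], 0.44)]
petri_dish [([0.649, -0.288, 0.002], 0.77), ([0.6, 0.13, 0.059], 0.59)]
top [[506.2, 0.0, 283.2], [0.0, 506.2, 210.1], [0.0, 0.0, 1.0]] pos [ 0.336 -0.115  1.541] [[-0.02, -1.0, -0.06], [-0.99, 0.03, -0.14], [0.14, 0.06, -0.99]]
tray_stand [([0.574, 0.188, 0.001], 0.79)]
tray_middle [([0.578, 0.185, 0.052], 0.6)]
hood_rail [([0.571, 0.186, 0.201], 0.79)]
bar_long [([0.547, 0.24, 0.053], 0.56), (
[... 204 characters left out ...]
05], 0.75)]
petri_dish [([0.653, -0.279, -0.001], 0.69)]
{'time': 1.1, 'q': array([ 1.10712525e+00,  2.63843956e-01,  1.60399184e+00, -1.42814601e-05,
        1.27371415e+00, -3.68764683e-02]), 'joint_vel': array([ 0.00069516, -0.00112187,  0.00219442,  0.00162935, -0.00199747,
        0.0012011 ]), 'joint_torque': array([ 6.29175393e-04, -5.15088987e+01, -3.67726743e+01, -7.54569851e-05,
        8.55774797e-04, -2.15692722e-05]), 'tool_pos': array([0.27940843, 0.61444952, 0.25002194]), 'tcp_rot': array([-1.3813874 , -0.8893757 ,  0.88930389]), 'wrist_force': array([-0.2387559 , -0.25841453, -0.82022726]), 'torque': array([ 0.01334463, -0.05434318,  0.01119571]), 'width': 1.0023623221940872}
```

View pics/scene0.png

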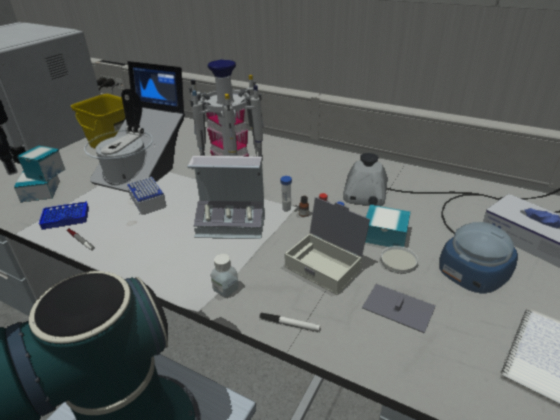

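View pics/top0.png

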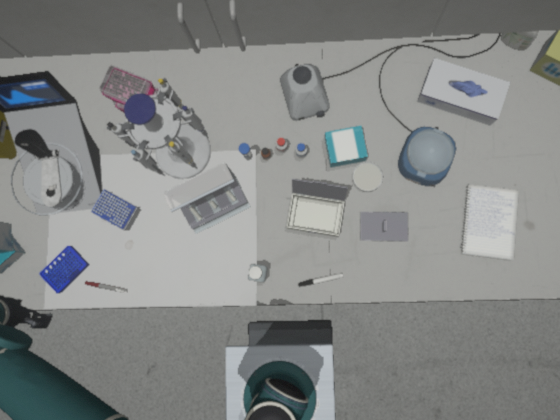

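```bash
python3 - <<'E'
import cv2
a=cv2.imread("pics/scene0.png")[120:270,170:370];cv2.imwrite("pics/crop_s.png",cv2.resize(a,None,fx=4,fy=4,interpolation=3))
a=cv2.imread("pics/top0.png");cv2.imwrite("pics/crop_t.png",cv2.resize(a[60:210,120:320],None,fx=4,fy=4,interpolation=3))
E
```

```text
(no output)
```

View pics/crop_s.png

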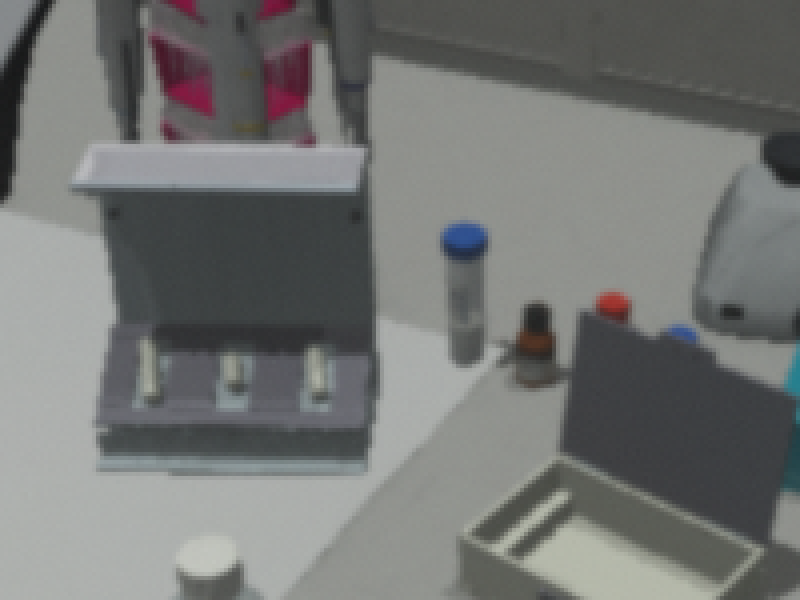

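View pics/crop_t.png

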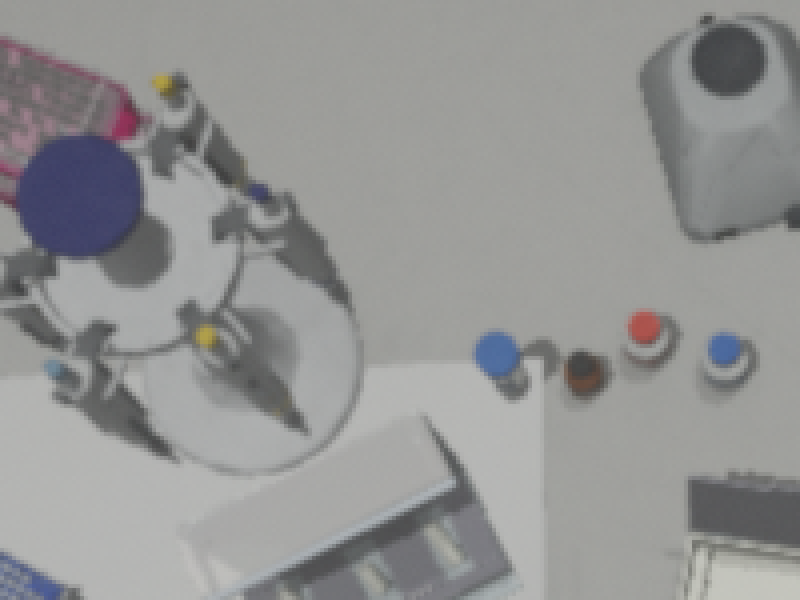

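The two crops show the bars in the tray. In the scene crop the long bar is on the left (≈150,370), the short one is in the middle (≈233,370), and the middle-sized one is on the right (≈317,370). The box's lid is open to the rear. Next I'll measure the poses from masks and depth.

```bash
python3 - <<'E'
from h import *
out={}
for n in("top","scene"):
    im,d=cams.read_camera(n);P=cloud(n,d)
    for l in["tray_stand","bar_long","bar_middle","bar_short","keeper_box","box_lid","separator","petri_dish"]:
        r=cams.regions_of(n,l)
        for x in r[:2]:
            m=np.array(x["mask"])&(d>0);q=P[m]
            if len(q)<5: continue
            out[n+l+str(r.index(x) if 0 else 0)]=1
            s=""
            print(n,l,round(x["conf"],2),len(q),"px",np.argwhere(m).mean(0).round()[::-1],"med",np.median(q,0).round(4),"zpct",np.percentile(q[:,2],[2,50,98]).round(4))
            np.savez("pics/m_%s_%s_%d.npz"%(n,l,0 if x is r[0] else 1),q=q,m=m)
            if l in("separator","petri_dish","bar_long","bar_short","bar_middle"):
                (c,sz,a)=cv2.minAreaRect((q[:,:2]*1000).astype(np.float32));print("   rect",np.round(c,1),np.round(sz,1),round(a,1))
E
```

```text
top tray_stand 0.79 3458 px [208. 198.] med [0.5802 0.1844 0.0647] zpct [0.0011 0.0647 0.2081]
top bar_short 0.45 2693 px [316. 207.] med [ 0.5584 -0.1253  0.0197] zpct [-0.0014  0.0197  0.149 ]
   rect [ 544.3 -123.2] [157.5 132.5] 79.4
top keeper_box 0.96 2776 px [316. 207.] med [ 0.5588 -0.1254  0.0193] zpct [-0.0019  0.0193  0.1492]
top box_lid 0.85 815 px [319. 189.] med [ 0.596  -0.134   0.1051] zpct [0.0459 0.1051 0.1542]
top separator 0.63 1321 px [384. 226.] med [ 0.4953 -0.3264  0.0046] zpct [-0.0021  0.0046  0.0185]
   rect [ 495.3 -327. ] [139.1  88. ] 86.8
top separator 0.18 52 px [231. 196.] med [0.5939 0.1289 0.0606] zpct [0.0505 0.0606 0.0719]
   rect [594.3 129.7] [33.8 12.1] 37.0
top petri_dish 0.92 736 px [367. 177.] med [ 0.6472 -0.2837  0.0152] zpct [0.0034 0.0152 0.0223]
   rect [ 650.1 -284.4] [91.5 94.3] 49.6
top petri_dish 0.74 3487 px [208. 198.] med [0.5796 0.1852 0.0644] zpct [0.0013 0.0644 0.2081]
   rect [594.7 216.7] [174.2 236.2] 24.0
scene tray_stand 0.55 5518 px [229. 197.] med [0.5961 0.1887 0.0747] zpct [0.0045 0.0747 0.2044]
scene keeper_box 0.71 4964 px [330. 247.] med [ 0.5802 -0.1305  0.0437] zpct [0.0028 0.0437 0.1474]
scene box_lid 0.97 2191 px [339. 226.] med [ 0.5959 -0.1382  0.1009] zpct [0.0487 0.1009 0.1501]
scene separator 0.72 1843 px [399. 308.] med [ 0.491  -0.3319  0.0047] zpct [0.0016 0.0047 0.019 ]
   rect [ 495.5 -328.1] [142.5  89.7] 86.2
scene petri_dish 0.68 799 px [399. 259.] med [ 0.6403 -0.2871  0.0154] zpct [0.0019 0.0154 0.0184]
   rect [ 647.3 -285.2] [89.7 92.6] 84.9
```

```bash
python3 - <<'E'
from h import *
for n in("top","scene"):
    z=np.load("pics/%s0.npz"%n);im,d=z["im"],z["d"];P=cloud(n,d)
    # separator
    m=np.load("pics/m_%s_separator_0.npz"%n)["m"];q=P[m]
    tab=q[q[:,2]>.013];print(n,"tab",len(tab),tab.mean(0).round(4),cv2.minAreaRect((tab[:,:2]*1000).astype(np.float32)))
    # box
    m=np.load("pics/m_%s_keeper_box_0.npz"%n)["m"]&(d>0);q=P[m]
    r=q[(abs(q[:,2]-.046)<.004)&(q[:,0]<.62)]
    print(" rim",len(r),cv2.minAreaRect((r[:,:2]*1000).astype(np.float32)),np.median(r[:,2]))
    b=q[q[:,2]<.012];b=b[(abs(b[:,0]-.537)<.035)&(abs(b[:,1]+.118)<.05)]
    if len(b):print(" bottom z",np.median(b[:,2]),len(b))
    m=np.load("pics/m_%s_box_lid_0.npz"%n)["m"]&(d>0);q=P[m];c=q.mean(0);_,_,V=np.linalg.svd(q-c);print(" lid n",V[2].round(3),"c",c.round(4),"yaw",np.degrees(np.arctan2(V[2][1],V[2][0])).round(1))
    # stand: region
    S=(abs(P[...,0]-.58)<.12)&(abs(P[...,1]-.185)<.14)&(d>0)
    rail=P[S&(P[...,2]>.19)&(P[...,2]<.22)];
    print(" hood",len(rail),cv2.minAreaRect((rail[:,:2]*1000).astype(np.float32)))
    yaw=np.radians(25);ex=np.array([np.cos(yaw),np.sin(yaw),0]);ey=np.array([-ex[1],ex[0],0]);o=np.array([.5755,.186,0])
    loc=np.stack([(P-o)@ex,(P-o)@ey,P[...,2]],-1)
    h=loc[...,2]-(.05+np.tan(np.radians(25))*loc[...,0])
    T=S&(abs(h)<.006)&(abs(loc[...,0])<.05)&(abs(loc[...,1])<.09)
    q=P[T];c=q.mean(0);_,_,V=np.linalg.svd(q-c);nn=V[2]*np.sign(V[2][2]);print(" tray normal",nn.round(3),"tilt",np.degrees(np.arccos(nn[2])).round(1),"yaw",np.degrees(np.arctan2(-nn[1],-nn[0])).round(1),len(q))
    h2=(P-c)@nn
    w=im.astype(int).min(-1);w2=im.astype(int)
    for yy in(-.059,0,.059):
        B=S&(h2>.003)&(h2<.016)&(abs(loc[...,1]-yy)<.015)&(abs(loc[...,0])<.04)
        q=P[B]
        if len(q)<5:continue
        l=(q-q.mean(0))@np.array([ex*np.cos(np.radians(25))+[0,0,np.sin(np.radians(25))],ey]).T
        r=cv2.minAreaRect((l*1000).astype(np.float32))
        print("  bar",yy,len(q),q.mean(0).round(4),"loc",loc[B].mean(0).round(4),np.round(r[1],1),np.round(r[2],1),np.ptp(l[:,0]).round(3),"z",h2[B].max().round(4))
E
```

```text
top tab 56 [ 0.4818 -0.3106  0.1551] ((450.6900634765625, -235.05313110351562), (97.5536880493164, 316.1532897949219), 26.510934829711914)
 rim 207 ((532.6607055664062, -121.4006576538086), (158.07127380371094, 109.16497802734375), 79.43434143066406) 0.04610152350756226
 bottom z 0.004900038670560318 727
 lid n [-0.974  0.187  0.129] c [ 0.5964 -0.1335  0.1035] yaw 169.1
 hood 1602 ((635.1477661132812, 212.66802978515625), (146.3525390625, 190.0699462890625), 24.763235092163086)
 tray normal [-0.387 -0.179  0.905] tilt 25.2 yaw 24.9 765
  bar -0.059 111 [0.5935 0.1294 0.0576] loc [-0.0076 -0.0589  0.0576] [29.1 71.5] 89.4 0.072 z 0.0151
  bar 0 96 [0.569  0.1829 0.0568] loc [-0.0072 -0.0001  0.0568] [71.3 29.4] 1.4 0.072 z 0.0158
  bar 0.059 133 [0.5425 0.2352 0.0568] loc [-0.0091  0.0585  0.0568] [72.6 29.5] 0.2 0.073 z 0.0156
scene tab 63 [ 0.4596 -0.3333  0.0537] ((144.0156707763672, -376.0395202636719), (741.1837158203125, 14.203856468200684), 7.777565956115723)
 rim 445 ((535.2257690429688, -122.12278747558594), (160.38233947753906, 111.17963409423828), 78.92724609375) 0.04585291193762071
 bottom z 0.004977961112475275 488
 lid n [-0.969  0.222  0.106] c [ 0.5969 -0.1368  0.0997] yaw 167.1
 hood 1049 ((635.3671875, 211.99822998046875), (150.96914672851562, 190.57655334472656), 25.153562545776367)
 tray normal [-0.391 -0.182  0.902] tilt 25.5 yaw 24.9 1231
  bar -0.059 89 [0.592  0.1282 0.0569] loc [-0.0094 -0.0594  0.0569] [73.2 29. ] 0.5 0.073 z 0.0149
  bar 0 68 [0.5684 0.183  0.0567] loc [-0.0077  0.0003  0.0567] [78.1 29.3] 1.2 0.078 z 0.0139
  bar 0.059 98 [0.5414 0.2339 0.0563] loc [-0.0107  0.0578  0.0563] [28.7 78.1] 89.3 0.078 z 0.0137
```

```bash
cat >> h.py <<'E'
def proj(n,X):
    K,R,t=cal(n);c=np.asarray(X)@R.T+t;u=c@K.T;return u[...,:2]/u[...,2:]
def Rz(a):
    a=np.radians(a);return np.array([[np.cos(a),-np.sin(a),0],[np.sin(a),np.cos(a),0],[0,0,1]])
def wire(n,im,polys,name,box,f=5):
    x0,y0,x1,y1=box
    a=cv2.resize(im[y0:y1,x0:x1],None,fx=f,fy=f,interpolation=cv2.INTER_CUBIC)
    for p,col in polys:
        q=((proj(n,p)-[x0,y0]+.5)*f).round().astype(int)
        cv2.polylines(a,[q],True,col,1)
    save(name,a)
def rect(hx,hy,z):return np.array([[-hx,-hy,z],[hx,-hy,z],[hx,hy,z],[-hx,hy,z]])
E
cat > ov.py <<'E'
from h import *
import sys
bx,by,byaw,sx,sy,syaw=[float(a) for a in sys.argv[1:7]];tag=sys.argv[7]
for n,b in(("top",(270,160,420,260)),("scene",(270,195,445,335))):
    im=np.load("pics/%s0.npz"%n)["im"]
    B=lambda p:p@Rz(byaw).T+[bx,by,0]
    S=lambda p:p@Rz(syaw).T+[sx,sy,0]
    L=[(B(rect(.052,.079,.046)),(255,0,0)),(B(rect(.048,.075,.046)),(255,160,0)),(B(rect(.048,.063,.004)),(0,255,0)),(B(rect(.052,.079,0)),(0,0,255)),
       (S(rect(.044,.071,.004)),(255,0,0)),(S(rect(.016,.005,.020)),(255,255,0))]
    wire(n,im,L,"ov_%s_%s"%(n,tag),b,5 if n=="top" else 4)
E
python3 ov.py .536 -.119 -11 .495 -.3275 -3.5 a
python3 - <<'E'
from h import *
for n in("top","scene"):
    z=np.load("pics/%s0.npz"%n);im,d=z["im"],z["d"];P=cloud(n,d)
    m=np.load("pics/m_%s_separator_0.npz"%n)["m"]&(d>0);q=P[m];tab=q[(q[:,2]>.012)&(q[:,2]<.03)]
    print(tab.mean(0),len(tab),cv2.minAreaRect((tab[:,:2]*1000).astype(np.float32)))
    nn=np.array([-.387,-.181,.904]);nn/=np.linalg.norm(nn)
    yaw=np.radians(25);ex=np.array([np.cos(yaw),np.sin(yaw),0]);ey=np.array([-ex[1],ex[0],0]);o=np.array([.5755,.186,.05])
    L=(P-o)@np.array([ex*np.cos(np.radians(25))+[0,0,np.sin(np.radians(25))],ey,nn]).T
    for yy in(-.059,0,.059):
      s=(abs(L[...,1]-yy)<.013)&(abs(L[...,0])<.035)&(d>0)&(L[...,2]>.004)&(L[...,2]<.02)
      l=L[s];print(n,yy,len(l),"x",np.percentile(l[:,0],[3,97]).round(4),"y",np.percentile(l[:,1],[5,50,95]).round(4),"h",np.percentile(l[:,2],[10,50,90]).round(4),"floor h",np.median(L[(abs(L[...,1]-yy-.03)<.01)&(abs(L[...,0])<.025)&(d>0)][:,2]).round(4))
E
```

```text
[ 0.49425543 -0.3296226   0.01839043] 58 ((501.25775146484375, -327.9080505371094), (82.55345153808594, 107.11966705322266), 9.519280433654785)
top -0.059 112 x [-0.0317  0.03  ] y [-0.0703 -0.0592 -0.047 ] h [0.0047 0.009  0.0159] floor h 0.0048
top 0 88 x [-0.0315  0.0309] y [-0.0111  0.001   0.0109] h [0.0047 0.0082 0.0145] floor h 0.0051
top 0.059 126 x [-0.0334  0.0289] y [0.0482 0.0593 0.0705] h [0.0053 0.0096 0.0158] floor h 0.005
[ 0.49334041 -0.32831241  0.01912759] 62 ((495.63531494140625, -328.1185607910156), (9.48925495147705, 31.639991760253906), 87.87444305419922)
scene -0.059 103 x [-0.0328  0.0321] y [-0.0687 -0.0592 -0.0471] h [0.0046 0.01   0.0152] floor h 0.0051
scene 0 77 x [-0.0334  0.0328] y [-0.0093 -0.0008  0.0117] h [0.0045 0.0074 0.0137] floor h 0.0045
scene 0.059 102 x [-0.0311  0.0333] y [0.0482 0.0582 0.0709] h [0.0048 0.0104 0.0142] floor h 0.0037
```

View pics/ov_top_a.png

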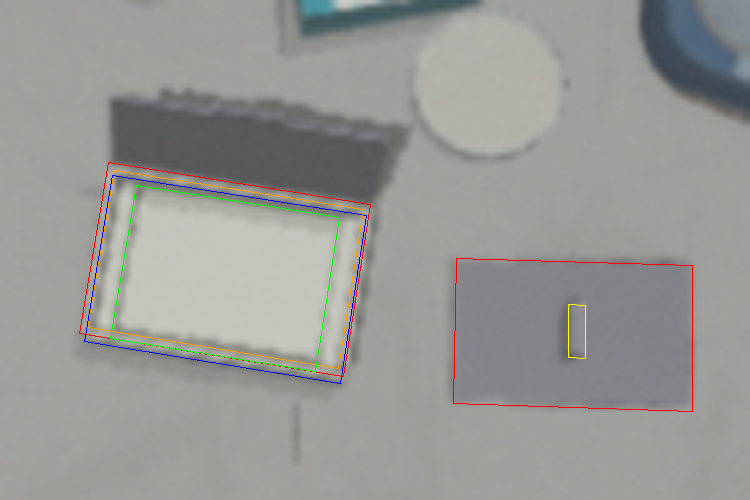

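View pics/ov_scene_a.png

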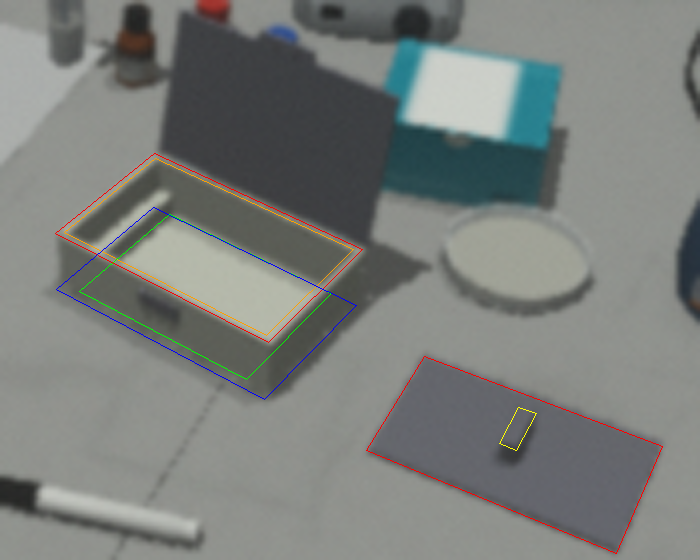

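```bash
cat > ov2.py <<'E'
from h import *
import sys
bx,by,byaw=[float(a) for a in sys.argv[1:4]];tag=sys.argv[4]
B=lambda p:p@Rz(byaw).T+[bx,by,0]
L=[(B(rect(.052,.079,.046)),(255,0,0)),(B(rect(.048,.075,.046)),(255,160,0)),(B(rect(.048,.063,.022)),(0,255,0))]
im=np.load("pics/top0.npz")["im"]
im=np.clip((im.astype(float)-90)*1.7+40,0,255).astype(np.uint8)
wire("top",im,[],"o2raw",(282,188,350,240),11)
wire("top",im,L,"o2_"+tag,(282,188,350,240),11)
E
python3 ov2.py .536 -.1205 -11 a
```

```text
(no output)
```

View pics/o2raw.png

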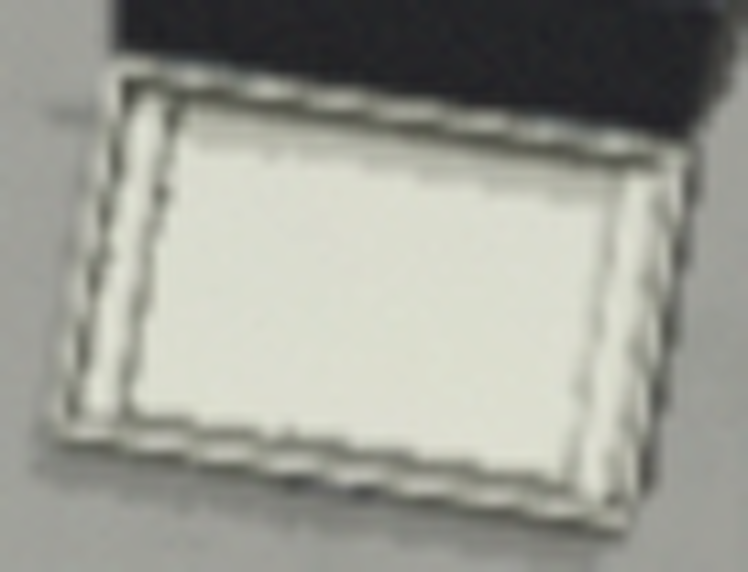

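View pics/o2_a.png

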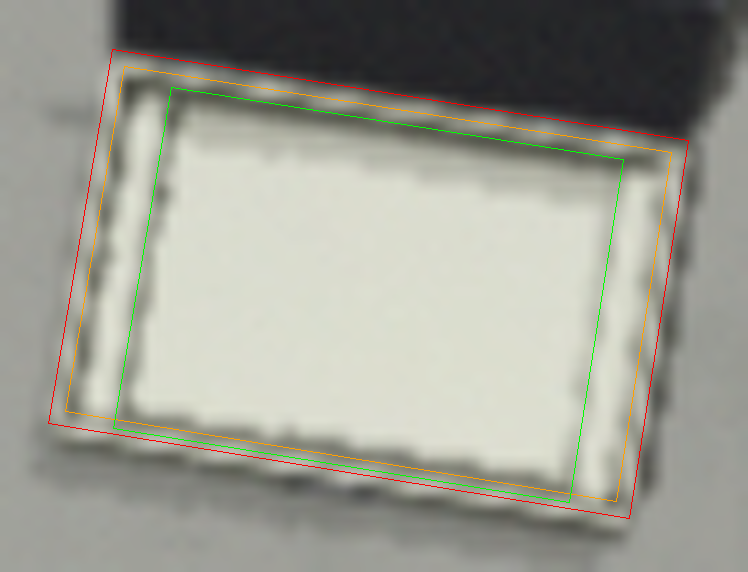

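```bash
cat > ov3.py <<'E'
from h import *
import sys
bx,by,byaw=[float(a) for a in sys.argv[1:4]];tag=sys.argv[4]
B=lambda p:p@Rz(byaw).T+[bx,by,0]
L=[(B(rect(.052,.079,.046)),(255,0,0)),(B(rect(.048,.075,.046)),(255,160,0)),(B(rect(.048,.063,.022)),(0,255,0)),(B(rect(.052,.079,0)),(0,0,255))]
im=np.load("pics/scene0.npz")["im"]
im=np.clip((im.astype(float)-60)*1.5,0,255).astype(np.uint8)
wire("scene",im,L,"o3_"+tag,(278,225,368,300),8)
E
python3 ov3.py .5345 -.1207 -11 a; python3 ov2.py .5345 -.1207 -10.5 b
```

```text
(no output)
```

View pics/o3_a.png

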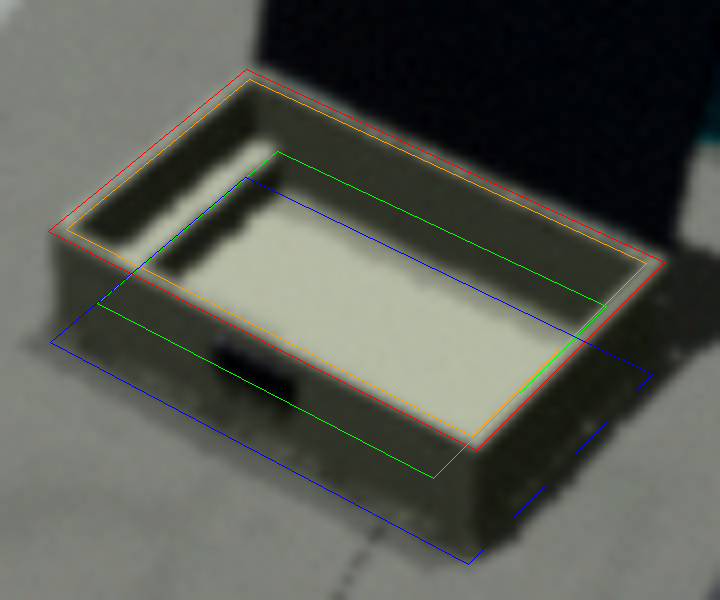

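View pics/o2_b.png

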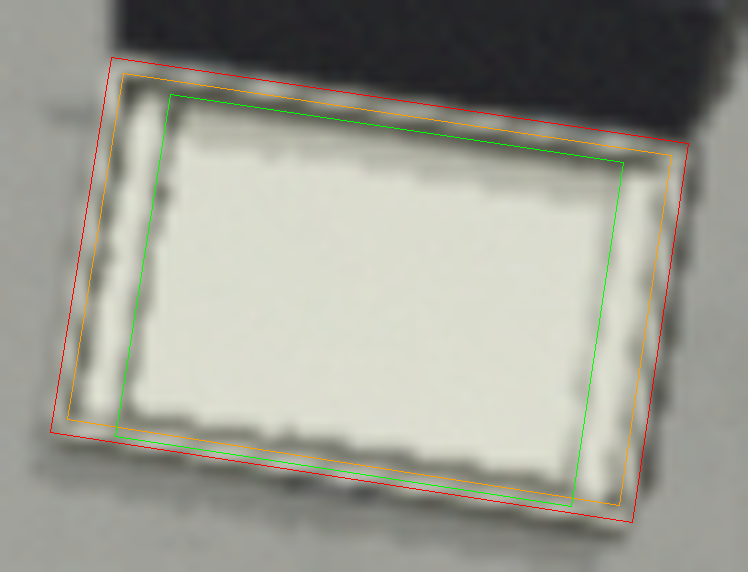

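```bash
cat > ov4.py <<'E'
from h import *
import sys
ox,oy,yaw=[float(a) for a in sys.argv[1:4]];tag=sys.argv[4]
t=np.radians(25)
def SL(p): # slope coords -> world
    p=np.asarray(p,float);q=np.stack([p[:,0]*np.cos(t)-p[:,2]*np.sin(t),p[:,1],.05+p[:,0]*np.sin(t)+p[:,2]*np.cos(t)],-1)
    return q@Rz(yaw).T+[ox,oy,0]
W=lambda p:np.asarray(p,float)@Rz(yaw).T+[ox,oy,0]
L=[(W(rect(.054,.095,0)),(0,0,255)),(W([[0,-.095,.204],[0,.095,.204]]),(255,0,0)),(W([[0,-.095,.196],[0,.095,.196]]),(255,0,0))]
for yy in(-.059,0,.059):
    L.append((SL(rect(.028,.011,0)+[0,yy,0]),(0,255,0)))
for n,b,f in(("top",(165,160,255,235),8),("scene",(185,150,275,245),8)):
    im=np.load("pics/%s0.npz"%n)["im"]
    im=np.clip((im.astype(float)-60)*1.5,0,255).astype(np.uint8)
    wire(n,im,L,"o4_%s_%s"%(n,tag),b,f)
E
python3 ov4.py .5755 .186 25 a;
```

```text
(no output)
```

View pics/o4_top_a.png

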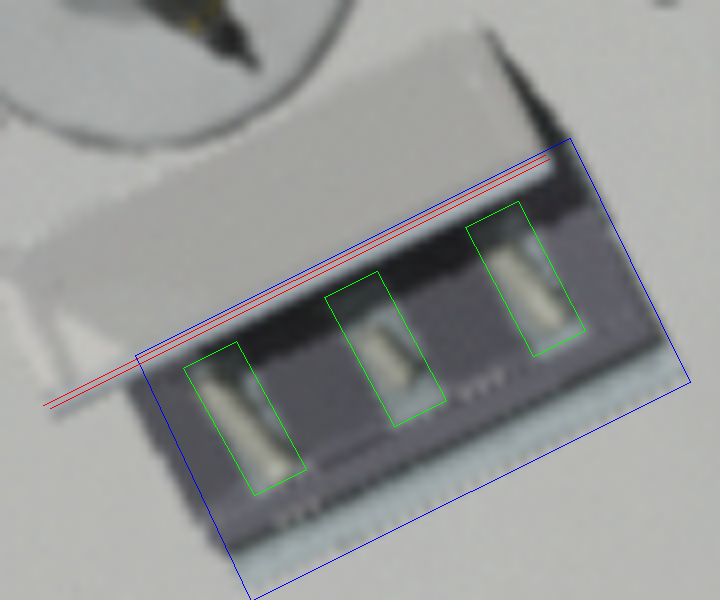

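View pics/o4_scene_a.png

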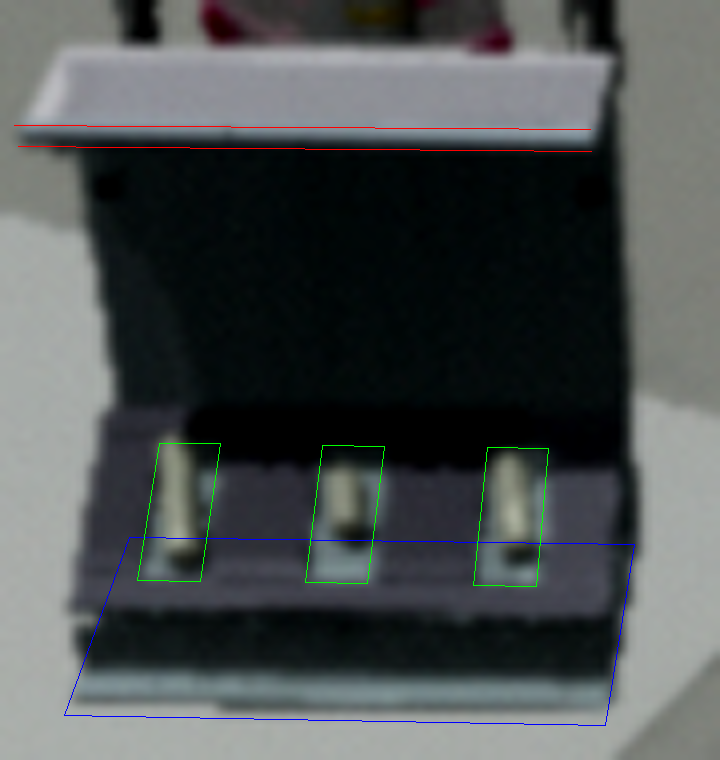

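```bash
cat > bars.py <<'E'
from h import *
ox,oy,yaw=.577,.1845,25.
t=np.radians(25)
ex=Rz(yaw)@[np.cos(t),0,np.sin(t)];ey=Rz(yaw)@[0,1,0];ez=np.cross(ex,ey);o=np.array([ox,oy,.05])
for n,b in(("top",(165,160,255,235)),("scene",(185,150,275,245))):
    z=np.load("pics/%s0.npz"%n);im,d=z["im"].astype(int),z["d"]
    K,R,tt=cal(n);C=-R.T@tt
    w=(im[...,0]-im[...,2]>4)&(im[...,0]>105)
    v,u=np.nonzero(w)
    D=(np.stack([u,v,np.ones_like(u)],-1)@np.linalg.inv(K).T)@R
    for h in(.007,):
        s=((o+h*ez-C)@ez)/(D@ez);X=C+D*s[:,None]
        L=(X-o)@np.array([ex,ey]).T
        for yy in(-.059,0,.059):
            k=(abs(L[:,0])<.035)&(abs(L[:,1]-yy)<.016);l=L[k]
            if k.sum()<5:print(n,yy,k.sum());continue
            c,sz,a=cv2.minAreaRect((l*1000).astype(np.float32))
            e=np.cov(l.T);ww,V=np.linalg.eigh(e);ax=V[:,1]*np.sign(V[0,1])
            ctr=o+h*ez+l.mean(0)[0]*ex+l.mean(0)[1]*ey
            print(n,yy,k.sum(),"mean",(l.mean(0)*1000).round(1),"rect",np.round(c,1),np.round(sz,1),np.round(a,1),"pca yaw",np.degrees(np.arctan2(ax[1],ax[0])).round(1),"ctr",ctr.round(4),
             "depthloc",((cloud(n,d)[v[k],u[k]]-o)@np.array([ex,ey,ez]).T*1000).mean(0).round(1))
    x0,y0,x1,y1=b;a=cv2.resize((w[y0:y1,x0:x1]*255).astype(np.uint8),None,fx=4,fy=4,interpolation=0);cv2.imwrite("pics/w_%s.png"%n,a)
E
python3 bars.py
```

```text
top -0.059 32 mean [ -2.2 -56.7] rect [ -1.9 -56.4] [32.4  8.6] 17.0 pca yaw 10.5 ctr [0.5965 0.131  0.0554] depthloc [ -0.7 -57.2  13.9]
top 0 16 mean [-3.8  2.3] rect [-3.6  2.3] [19.4  6.4] 16.4 pca yaw 9.0 ctr [0.5702 0.1838 0.0547] depthloc [-2.2  1.4 14.6]
top 0.059 38 mean [-2.6 61.8] rect [-2.4 62. ] [42.5  7.8] 10.7 pca yaw 11.9 ctr [0.5461 0.2383 0.0553] depthloc [-1.  60.7 14.1]
scene -0.059 31 mean [  1.6 -58.4] rect [  2.1 -58.6] [32.7  8.3] 11.7 pca yaw 10.2 ctr [0.6003 0.131  0.057 ] depthloc [ -2.5 -59.5  14. ]
scene 0 16 mean [0.9 0.8] rect [ 1.1 -0.1] [19.8  5.6] 6.1 pca yaw 6.6 ctr [0.5747 0.1843 0.0567] depthloc [-2.7 -0.5 13.1]
scene 0.059 40 mean [ 1.4 60. ] rect [ 1.6 61.1] [43.3  8.5] 7.4 pca yaw 10.4 ctr [0.5501 0.2382 0.057 ] depthloc [-2.  58.4 13. ]
```

```bash
python3 -c "
import cv2,numpy as np
a=cv2.imread('pics/w_top.png');b=cv2.imread('pics/w_scene.png');h=max(a.shape[0],b.shape[0])
f=lambda x:np.pad(x,((0,h-x.shape[0]),(0,5),(0,0)))
cv2.imwrite('pics/w.png',np.hstack([f(a),f(b)]))"
```

```text
(no output)
```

View pics/w.png

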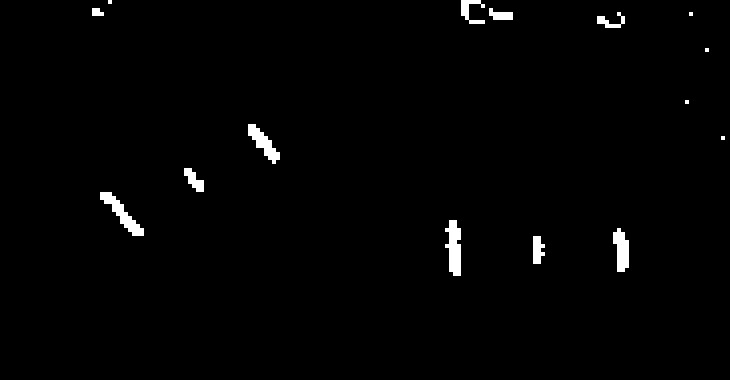

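```bash
cat >> h.py <<'E'
from scipy.spatial.transform import Rotation as Ro
T25=np.radians(25)
SY=25.;SO=np.array([.577,.1845,.05])
ex=Rz(SY)@[np.cos(T25),0,np.sin(T25)];ey=Rz(SY)@[0,1,0];ez=np.cross(ex,ey)
def barpose(sx,sy,h,yawdeg,lean=5.):
    """tool R and position on slope coordinates"""
    p=SO+sx*ex+sy*ey+h*ez;a=np.radians(yawdeg);b=np.cos(a)*ex+np.sin(a)*ey
    dl=np.radians(lean);tool=-ez*np.cos(dl)+b*np.sin(dl)
    return p,tool,np.cross(b,ez),b
def toolR(ydir,xdir):
    y=ydir/np.linalg.norm(ydir);x=xdir-y*(xdir@y);x/=np.linalg.norm(x);return np.stack([x,y,np.cross(x,y)],1)
def delta(R,p):
    s=bot.read_state();R0=Ro.from_rotvec(s["tcp_rot"]);best=None
    for k in(1,-1):
        r=(Ro.from_matrix(R*np.array([k,1,k]))*R0.inv()).as_rotvec()
        print("shift",((p-s["tool_pos"])/.4).round(4).tolist(),"turn",(r/(np.pi/4)).round(4).tolist(),"deg",np.degrees(np.linalg.norm(r)).round(1))
    print("now",s["time"],s["tool_pos"].round(4),"q",s["q"].round(2),"w",round(s["width"],3),"F",np.round(s["wrist_force"],1))
E
python3 - <<'E'
from h import *
s=bot.read_state();print(Ro.from_rotvec(s["tcp_rot"]).as_matrix().round(3))
p,t,x,b=barpose(-.0015,.0595,.0075,10.5)
R=toolR(t,x);print(p.round(4),t.round(3),x.round(3))
print("lean",np.degrees(np.arccos(-t[2])))
for k in(.20,.016):print(k,(p-k*t).round(4));delta(R,p-k*t)
E
```

```text
[[ 0.414 -0.    -0.91 ]
 [ 0.91   0.     0.414]
 [-0.    -1.     0.   ]]
[0.5477 0.2365 0.0562] [ 0.445  0.225 -0.867] [ 0.565 -0.821  0.077]
lean 29.929246283545158
0.2 [0.4587 0.1915 0.2295]
shift [0.4482, -1.0574, -0.0512] turn [0.7993, -0.0455, -2.592] deg 122.1
shift [0.4482, -1.0574, -0.0512] turn [-0.0395, -0.695, 1.3052] deg 66.6
now 2.0 [0.2794 0.6144 0.25  ] q [ 1.11  0.26  1.6   0.    1.27 -0.04] w 0.994 F [-0.2 -0.9 -0.3]
0.016 [0.5406 0.2329 0.07  ]
shift [0.653, -0.9538, -0.4499] turn [0.7993, -0.0455, -2.592] deg 122.1
shift [0.653, -0.9538, -0.4499] turn [-0.0395, -0.695, 1.3052] deg 66.6
now 2.0 [0.2794 0.6144 0.25  ] q [ 1.11  0.26  1.6   0.    1.27 -0.04] w 0.994 F [-0.2 -0.9 -0.3]
```

>>> play_rows(motion=[[[0.25, -0.6, 0], [-0.02, -0.35, 0.65]], [[0.25, -0.6, 0], [-0.02, -0.35, 0.65]], [[0.25, -0.6, 0], [-0.02, -0.35, 0.65]], [[0.25, -0.6, 0], [-0.02, -0.35, 0.65]], [[0.25, -0.6, 0], [-0.02, -0.35, 0.65]], [[0.25, -0.6, 0], [-0.02, -0.35, 0.65]]], gripper=0.65, squeeze=30)

```text
time: 2.75
tool_pos: [0.3799, 0.3743, 0.2506]
tcp_rot: [-1.331, -1.49, 1.099]
wrist_force: [0.4, -0.3, 1.0]
width: 0.347
```

```bash
cat > g1.py <<'E'
from h import *
import sys
p,t,x,b=barpose(-.0015,.0595,.0075,10.5);R=toolR(t,x)
for k in map(float,sys.argv[1:]):print(k,(p-k*t).round(4));delta(R,p-k*t)
E
python3 g1.py .2
```

```text
0.2 [0.4587 0.1915 0.2295]
shift [0.1971, -0.4571, -0.0527] turn [1.2723, 0.3816, -3.0691] deg 150.5
shift [0.1971, -0.4571, -0.0527] turn [-0.0238, -0.3452, 0.6572] deg 33.4
now 2.75 [0.3799 0.3743 0.2506] q [ 0.83 -0.14  2.05 -0.19  1.01 -0.74] w 0.347 F [ 0.4 -0.3  1. ]
```

>>> play_rows(motion=[[[0.197, -0.457, -0.053], [-0.024, -0.345, 0.657]], [[0.197, -0.457, -0.053], [-0.024, -0.345, 0.657]], [[0.197, -0.457, -0.053], [-0.024, -0.345, 0.657]], [[0.197, -0.457, -0.053], [-0.024, -0.345, 0.657]], [[0.197, -0.457, -0.053], [-0.024, -0.345, 0.657]], [[0.197, -0.457, -0.053], [-0.024, -0.345, 0.657]]])

```text
time: 3.5
tool_pos: [0.4587, 0.1915, 0.2287]
tcp_rot: [-1.17, -2.105, 1.285]
wrist_force: [0.6, 0.2, -0.4]
width: 0.348
```

```bash
python3 g1.py .2 .05 .016
python3 - <<'E'
from h import *
for n in("top","scene"):
    im,d=cams.read_camera(n);save(n+"1",im);np.savez("pics/%s1.npz"%n,im=im,d=d)
E
```

```text
0.2 [0.4587 0.1915 0.2295]
shift [-0.0, -0.0001, 0.0019] turn [1.78, 0.8973, -3.4673] deg 180.0
shift [-0.0, -0.0001, 0.0019] turn [0.0017, -0.0008, 0.0012] deg 0.1
now 3.5 [0.4587 0.1915 0.2287] q [ 0.29 -0.38  2.34  0.14  0.68 -1.99] w 0.348 F [ 0.6  0.2 -0.4]
0.05 [0.5255 0.2253 0.0995]
shift [0.167, 0.0843, -0.3231] turn [1.78, 0.8973, -3.4673] deg 180.0
shift [0.167, 0.0843, -0.3231] turn [0.0017, -0.0008, 0.0012] deg 0.1
now 3.5 [0.4587 0.1915 0.2287] q [ 0.29 -0.38  2.34  0.14  0.68 -1.99] w 0.348 F [ 0.6  0.2 -0.4]
0.016 [0.5406 0.2329 0.07  ]
shift [0.2048, 0.1034, -0.3968] turn [1.78, 0.8973, -3.4673] deg 180.0
shift [0.2048, 0.1034, -0.3968] turn [0.0017, -0.0008, 0.0012] deg 0.1
now 3.5 [0.4587 0.1915 0.2287] q [ 0.29 -0.38  2.34  0.14  0.68 -1.99] w 0.348 F [ 0.6  0.2 -0.4]
```

View pics/scene1.png

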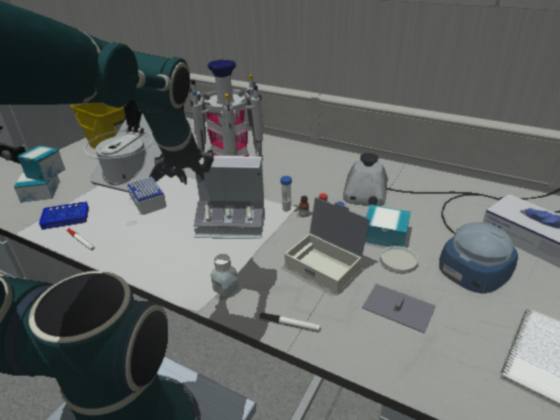

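>>> play_rows(motion=[[[0.055, 0.028, -0.107], [0, 0, 0]], [[0.11, 0.056, -0.215], [0, 0, 0]], [[0.167, 0.084, -0.322], [0, 0, 0]], [[0.167, 0.084, -0.322], [0, 0, 0]]])

```text
time: 4.1
tool_pos: [0.5224, 0.2267, 0.094]
tcp_rot: [-1.158, -2.101, 1.294]
wrist_force: [-0.6, -0.1, 0.1]
width: 0.346
```

```bash
python3 g1.py .05 .016
cat > snap.py <<'E'
from h import *
import sys
tag=sys.argv[1]
for n,b in(("top",(150,150,290,250)),("scene",(150,110,290,250))):
    im,d=cams.read_camera(n);np.savez("pics/%s%s.npz"%(n,tag),im=im,d=d)
    b={"t":b,"b":(270,160,440,260) if n=="top" else (260,170,450,340),"f":(0,0,560,420)}[sys.argv[2]]
    f=min(800//(b[2]-b[0]),600//(b[3]-b[1]),5)
    wire(n,np.clip((im.astype(float)-30)*1.4,0,255).astype(np.uint8),[],n+tag,b,f)
E
python3 snap.py 2 t
```

```text
0.05 [0.5255 0.2253 0.0995]
shift [0.0076, -0.0037, 0.0138] turn [-1.7591, -0.8946, 3.4747] deg 179.8
shift [0.0076, -0.0037, 0.0138] turn [0.0062, -0.0135, -0.0049] deg 0.7
now 4.1 [0.5224 0.2267 0.094 ] q [ 0.32 -0.02  2.33  0.22  0.33 -2.07] w 0.346 F [-0.6 -0.1  0.1]
0.016 [0.5406 0.2329 0.07  ]
shift [0.0455, 0.0154, -0.0599] turn [-1.7591, -0.8946, 3.4747] deg 179.8
shift [0.0455, 0.0154, -0.0599] turn [0.0062, -0.0135, -0.0049] deg 0.7
now 4.1 [0.5224 0.2267 0.094 ] q [ 0.32 -0.02  2.33  0.22  0.33 -2.07] w 0.346 F [-0.6 -0.1  0.1]
```

View pics/scene2.png

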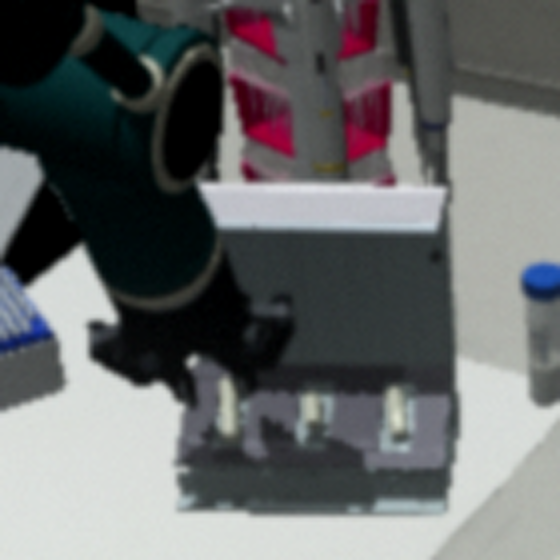

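View pics/top2.png

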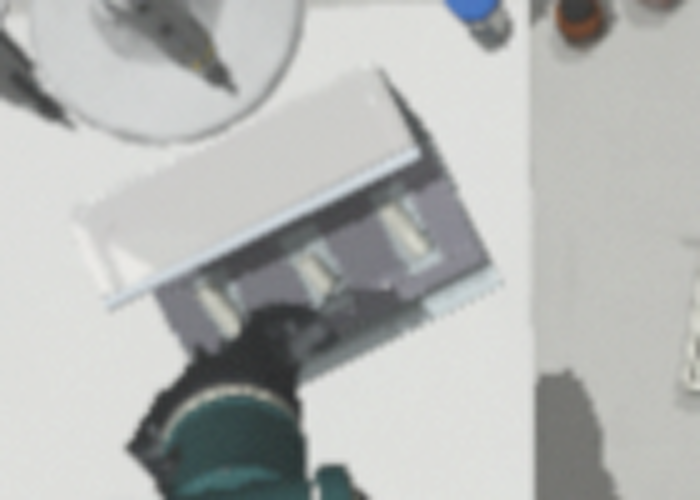

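>>> play_rows(motion=[[[0, 0, 0], [0, 0, 0]], [[0, 0, 0], [0, 0, 0]]])

```text
time: 4.45
tool_pos: [0.526, 0.2258, 0.1029]
tcp_rot: [-1.172, -2.112, 1.283]
wrist_force: [-0.1, -0.2, -0.4]
width: 0.35
```

```bash
python3 g1.py .05 .016|grep -v 179
```

```text
0.05 [0.5255 0.2253 0.0995]
shift [-0.0014, -0.0014, -0.0084] turn [0.0008, 0.0061, -0.002] deg 0.3
now 4.45 [0.526  0.2258 0.1029] q [ 0.32 -0.03  2.33  0.22  0.33 -2.07] w 0.35 F [-0.1 -0.2 -0.4]
0.016 [0.5406 0.2329 0.07  ]
shift [0.0365, 0.0177, -0.0821] turn [0.0008, 0.0061, -0.002] deg 0.3
now 4.45 [0.526  0.2258 0.1029] q [ 0.32 -0.03  2.33  0.22  0.33 -2.07] w 0.35 F [-0.1 -0.2 -0.4]
```

>>> play_rows(motion=[[[0.008, 0.004, -0.017], [0, 0, 0]], [[0.016, 0.008, -0.034], [0, 0, 0]], [[0.025, 0.013, -0.05], [0, 0, 0]], [[0.03, 0.015, -0.06], [0, 0, 0]], [[0.033, 0.017, -0.067], [0, 0, 0]], [[0.033, 0.017, -0.067], [0, 0, 0]], [[0.033, 0.017, -0.067], [0, 0, 0]]])

```text
time: 5.32
tool_pos: [0.5383, 0.2321, 0.0732]
tcp_rot: [-1.169, -2.108, 1.287]
wrist_force: [0.6, 0.5, -0.2]
width: 0.348
```

```bash
python3 g1.py .02 .016|grep -v 179;python3 snap.py 3 t
```

```text
0.02 [0.5388 0.232  0.0735]
shift [0.0014, -0.0001, 0.0007] turn [0.0027, 0.0005, -0.0017] deg 0.1
now 5.325 [0.5383 0.2321 0.0732] q [ 0.33  0.05  2.31  0.27  0.27 -2.11] w 0.348 F [ 0.6  0.5 -0.2]
0.016 [0.5406 0.2329 0.07  ]
shift [0.0059, 0.0021, -0.008] turn [0.0027, 0.0005, -0.0017] deg 0.1
now 5.325 [0.5383 0.2321 0.0732] q [ 0.33  0.05  2.31  0.27  0.27 -2.11] w 0.348 F [ 0.6  0.5 -0.2]
```

View pics/scene3.png

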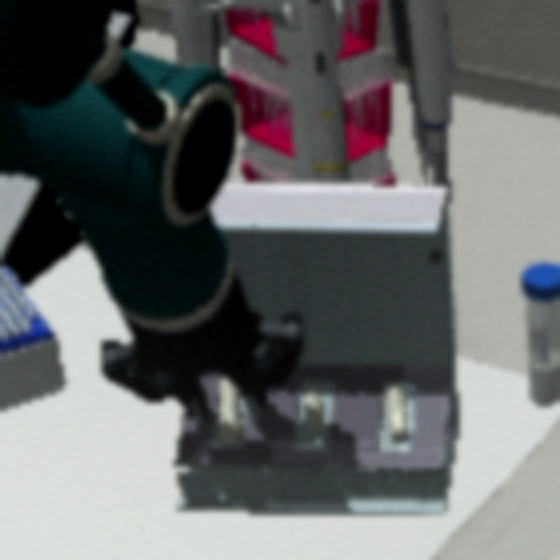

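View pics/top3.png

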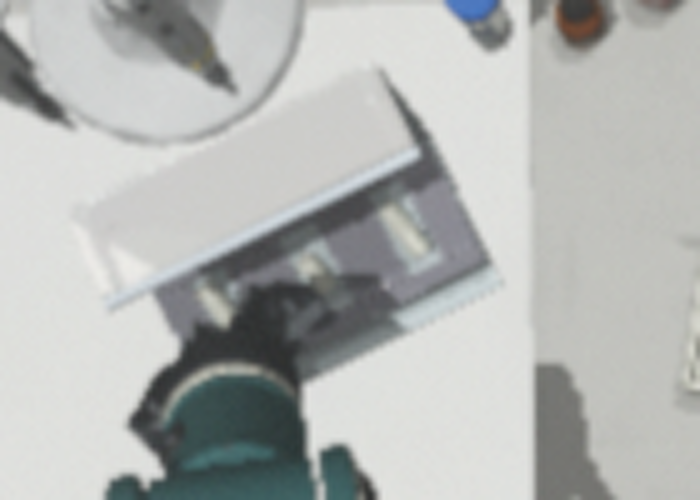

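>>> play_rows(motion=[[[0.002, 0.001, -0.003], [0, 0, 0]], [[0.004, 0.002, -0.006], [0, 0, 0]], [[0.004, 0.002, -0.006], [0, 0, 0]]])

```text
time: 5.8
tool_pos: [0.5398, 0.2328, 0.0707]
tcp_rot: [-1.169, -2.108, 1.287]
wrist_force: [-0.1, 0.8, -0.2]
width: 0.352
```

>>> play_rows(motion=[[[0, 0, 0], [0, 0, 0]], [[0, 0, 0], [0, 0, 0]], [[0, 0, 0], [0, 0, 0]], [[0, 0, 0], [0, 0, 0]]], gripper=1, squeeze=40)

```text
time: 6.3
tool_pos: [0.5397, 0.2328, 0.0708]
tcp_rot: [-1.169, -2.108, 1.287]
wrist_force: [-2.7, -0.9, 3.6]
width: 0.119
```

>>> play_rows(motion=[[[0, 0, 0], [0, 0, 0]], [[0, 0, 0], [0, 0, 0]]])

```text
time: 6.55
tool_pos: [0.5398, 0.2328, 0.0708]
tcp_rot: [-1.169, -2.108, 1.287]
wrist_force: [-3.6, -1.6, 4.6]
width: 0.119
```

```bash
python3 g1.py .0175 .016|grep -v 179;python3 snap.py 4 t
```

```text
0.0175 [0.54   0.2326 0.0713]
shift [0.0005, -0.0006, 0.0012] turn [0.0028, 0.0004, -0.0018] deg 0.1
now 6.55 [0.5398 0.2328 0.0708] q [ 0.33  0.06  2.31  0.27  0.26 -2.11] w 0.119 F [-3.6 -1.6  4.6]
0.016 [0.5406 0.2329 0.07  ]
shift [0.0021, 0.0003, -0.002] turn [0.0028, 0.0004, -0.0018] deg 0.1
now 6.55 [0.5398 0.2328 0.0708] q [ 0.33  0.06  2.31  0.27  0.26 -2.11] w 0.119 F [-3.6 -1.6  4.6]
```

View pics/scene4.png

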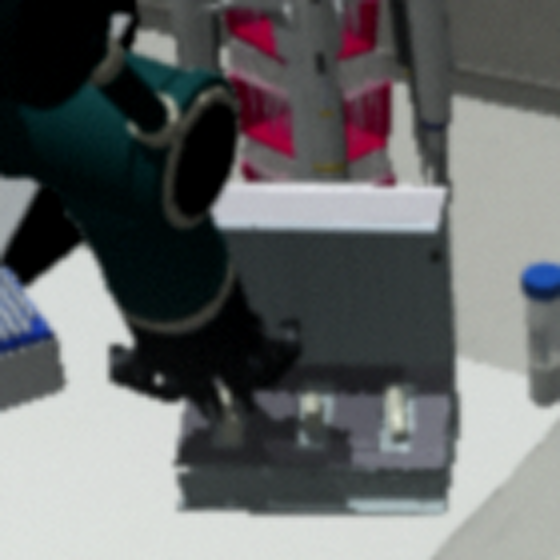

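>>> play_rows(motion=[[[0, 0, 0], [0, 0, 0]], [[0, 0, 0], [0, 0, 0]], [[0.002, 0.001, -0.003], [0, 0, 0]], [[0.003, 0.002, -0.006], [0, 0, 0]], [[0.003, 0.002, -0.006], [0, 0, 0]], [[0.003, 0.002, -0.006], [0, 0, 0]]], gripper=0.7)

```text
time: 7.4
tool_pos: [0.5408, 0.2334, 0.0694]
tcp_rot: [-1.169, -2.108, 1.287]
wrist_force: [-13.2, -7.4, 18.0]
width: 0.296
```

>>> play_rows(motion=[[[-0.002, -0.001, 0.004], [0, 0, 0]], [[-0.002, -0.001, 0.004], [0, 0, 0]]])

```text
time: 7.65
tool_pos: [0.5404, 0.2333, 0.0701]
tcp_rot: [-1.169, -2.108, 1.286]
wrist_force: [0.0, 0.5, 0.1]
width: 0.3
```

>>> play_rows(motion=[[[0, 0, 0], [0, 0, 0]], [[0, 0, 0], [0, 0, 0]], [[0, 0, 0], [0, 0, 0]], [[0, 0, 0], [0, 0, 0]]], gripper=1)

```text
time: 8.15
tool_pos: [0.5404, 0.2333, 0.0701]
tcp_rot: [-1.169, -2.108, 1.286]
wrist_force: [-1.6, -1.6, 4.2]
width: 0.122
```

>>> play_rows(motion=[[[-0.011, -0.006, 0.022], [0, 0, 0]], [[-0.033, -0.017, 0.065], [0, 0, 0]], [[-0.066, -0.034, 0.13], [0, 0, 0]], [[-0.1, -0.05, 0.195], [0, 0, 0]], [[-0.135, -0.068, 0.26], [0, 0, 0]], [[-0.17, -0.085, 0.33], [0, 0, 0]], [[-0.17, -0.085, 0.33], [0, 0, 0]], [[-0.17, -0.085, 0.33], [0, 0, 0]]])

```text
time: 9.15
tool_pos: [0.4718, 0.1992, 0.2013]
tcp_rot: [-1.168, -2.107, 1.287]
wrist_force: [-1.1, -0.3, -1.1]
width: 0.123
```

```bash
python3 snap.py 5 t
```

```text
(no output)
```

View pics/scene5.png

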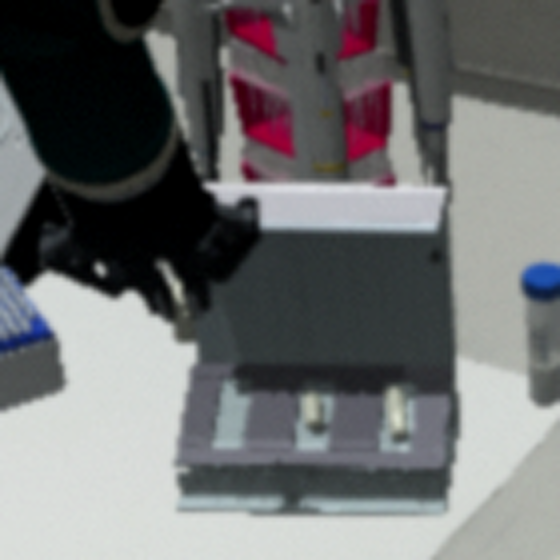

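```bash
cat >> h.py <<'E'
BX,BY,BYAW=.534,-.121,-11.
def boxpose(x,y,z,lean=5.,k=.0165,yaw=BYAW):
    p=Rz(BYAW)@[x,y,0]+[BX,BY,z];b=Rz(yaw)@[1,0,0];dl=np.radians(lean)
    t=np.array([0,0,-1])*np.cos(dl)+b*np.sin(dl);xx=np.cross(b,[0,0,1])
    return toolR(t,xx),p-k*t
E
python3 - <<'E'
from h import *
R,p=boxpose(-.005,0,.010);print(p)
delta(R,p+[0,0,.12])
E
```

```text
[ 0.52768022 -0.11977156  0.02643721]
shift [0.1404, -0.7972, -0.1346] turn [-0.9656, -0.0779, 2.8447] deg 135.2
shift [0.1404, -0.7972, -0.1346] turn [-0.0154, 0.5665, -1.0191] deg 52.5
now 9.25 [0.4715 0.1991 0.2003] q [ 0.3  -0.31  2.35  0.15  0.6  -2.  ] w 0.121 F [ 0.2 -0.8 -0.3]
```

>>> play_rows(motion=[[[0.02, -0.1, 0], [0, 0.08, -0.14]], [[0.04, -0.22, 0], [0, 0.17, -0.3]], [[0.06, -0.34, 0], [0, 0.26, -0.45]], [[0.08, -0.46, 0], [-0.01, 0.35, -0.6]], [[0.1, -0.57, -0.05], [-0.01, 0.43, -0.75]], [[0.12, -0.68, -0.1], [-0.015, 0.5, -0.88]], [[0.14, -0.797, -0.135], [-0.015, 0.566, -1.0]], [[0.14, -0.797, -0.135], [-0.015, 0.566, -1.0]], [[0.14, -0.797, -0.135], [-0.015, 0.566, -1.0]]])

```text
time: 10.38
tool_pos: [0.5276, -0.1192, 0.1464]
tcp_rot: [-1.355, -1.137, 1.037]
wrist_force: [-0.5, 0.6, -0.1]
width: 0.121
```

```bash
python3 snap.py 6 b; python3 - <<'E'
from h import *
R,p=boxpose(-.005,0,.010);delta(R,p+[0,0,.12])
E
```

```text
shift [-0.0002, -0.0031, -0.0027] turn [-0.3468, 0.0583, 3.9648] deg 179.1
shift [-0.0002, -0.0031, -0.0027] turn [-0.0033, 0.0037, -0.0201] deg 0.9
now 10.475 [ 0.5278 -0.1185  0.1475] q [-0.27  0.05  2.06  0.01  0.95 -1.68] w 0.123 F [-0.6  0.4 -0.2]
```

View pics/scene6.png

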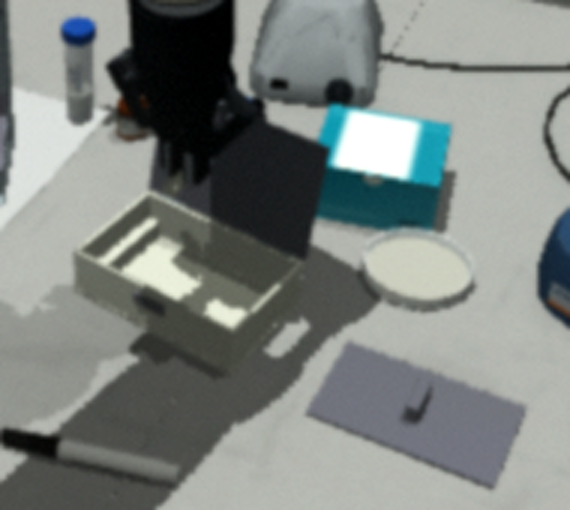

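View pics/top6.png

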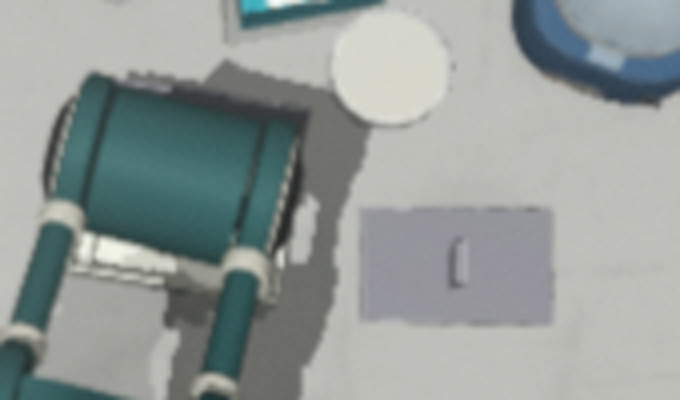

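```bash
python3 - <<'E'
from h import *
R,p=boxpose(-.012,0,.014);print(p);delta(R,p)
E
```

```text
[ 0.52080883 -0.1184359   0.03043721]
shift [-0.0174, 0.0003, -0.2927] turn [-0.3468, 0.0583, 3.9648] deg 179.1
shift [-0.0174, 0.0003, -0.2927] turn [-0.0033, 0.0037, -0.0201] deg 0.9
now 10.475 [ 0.5278 -0.1185  0.1475] q [-0.27  0.05  2.06  0.01  0.95 -1.68] w 0.123 F [-0.6  0.4 -0.2]
```

>>> play_rows(motion=[[[-0.017, 0, -0.04], [0, 0, -0.02]], [[-0.017, 0.002, -0.1], [0, 0, -0.02]], [[-0.017, 0.002, -0.16], [0, 0, -0.02]], [[-0.017, 0.002, -0.22], [0, 0, -0.02]], [[-0.017, 0.002, -0.26], [0, 0, -0.02]], [[-0.017, 0.002, -0.285], [0, 0, -0.02]], [[-0.017, 0.002, -0.285], [0, 0, -0.02]], [[-0.017, 0.002, -0.285], [0, 0, -0.02]]])

```text
time: 11.48
tool_pos: [0.5222, -0.1189, 0.0347]
tcp_rot: [-1.366, -1.127, 1.025]
wrist_force: [0.3, -0.6, 0.4]
width: 0.12
```

```bash
python3 snap.py 7 b; python3 - <<'E'
from h import *
R,p=boxpose(-.012,0,.010);delta(R,p)
E
```

```text
shift [-0.0037, 0.0015, -0.0212] turn [0.3527, -0.0638, -3.982] deg 179.9
shift [-0.0037, 0.0015, -0.0212] turn [-0.0019, 0.0069, 0.0016] deg 0.3
now 11.575 [ 0.5223 -0.119   0.0349] q [-0.28  0.19  2.14  0.02  0.72 -1.67] w 0.121 F [ 0.2 -0.1  0.6]
```

View pics/scene7.png

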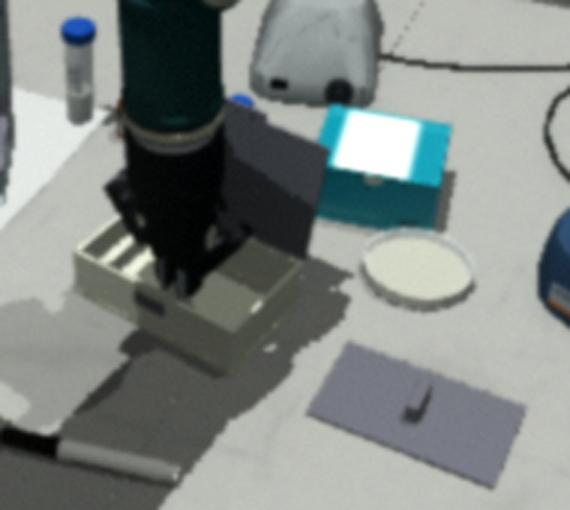

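Now I'll creep down to contact, at about z = 0.0264.

>>> play_rows(motion=[[[-0.003, 0.001, -0.007], [0, 0, 0]], [[-0.003, 0.001, -0.014], [0, 0, 0]], [[-0.003, 0.001, -0.018], [0, 0, 0]], [[-0.003, 0.001, -0.018], [0, 0, 0]]])

```text
time: 12.08
tool_pos: [0.5201, -0.1184, 0.0267]
tcp_rot: [-1.364, -1.126, 1.025]
wrist_force: [-0.1, 0.4, -1.0]
width: 0.116
```

>>> play_rows(motion=[[[0, 0, -0.003], [0, 0, 0]], [[0, 0, -0.005], [0, 0, 0]], [[0, 0, -0.005], [0, 0, 0]]])

```text
time: 12.45
tool_pos: [0.5203, -0.1184, 0.0265]
tcp_rot: [-1.364, -1.126, 1.026]
wrist_force: [-7.4, 1.3, 15.3]
width: 0.124
```

>>> play_rows(motion=[[[0, 0, 0.003], [0, 0, 0]], [[0, 0, 0.003], [0, 0, 0]]])

```text
time: 12.7
tool_pos: [0.5205, -0.1184, 0.0266]
tcp_rot: [-1.365, -1.126, 1.025]
wrist_force: [-2.2, 0.9, 7.2]
width: 0.125
```

>>> play_rows(motion=[[[0, 0, 0], [0, 0, 0]], [[0, 0, 0], [0, 0, 0]], [[0, 0, 0], [0, 0, 0]], [[0, 0, 0.02], [0, 0, 0]], [[0, 0, 0.06], [0, 0, 0]], [[-0.02, 0, 0.14], [0, 0, 0]], [[-0.1, 0, 0.24], [0, 0, 0]], [[-0.2, 0.1, 0.3], [0, 0, 0]], [[-0.3, 0.2, 0.3], [0, 0, 0]], [[-0.3, 0.2, 0.3], [0, 0, 0]]], gripper=0.7)

```text
time: 13.95
tool_pos: [0.3977, -0.0366, 0.1467]
tcp_rot: [-1.364, -1.129, 1.027]
wrist_force: [0.5, -0.4, 0.3]
width: 0.301
```

```bash
python3 snap.py 8 b; cp pics/scene8.png pics/s8.png; python3 - <<'E'
from h import *
for n in("top","scene"):
  for l in("bar_long",):
    r=cams.mark_of(n,l);print(n,l,[(c2w(n,x["xyz"]).round(3).tolist(),round(x["conf"],2)) for x in r][:3])
E
```

```text
top bar_long [([0.52, -0.116, 0.009], 0.56)]
scene bar_long [([0.523, -0.115, 0.01], 0.6), ([0.606, -0.133, 0.151], 0.34)]
```

View pics/scene8.png

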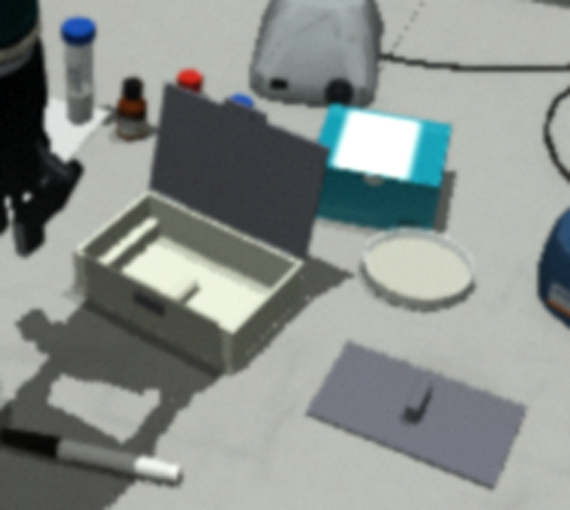

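View pics/top8.png

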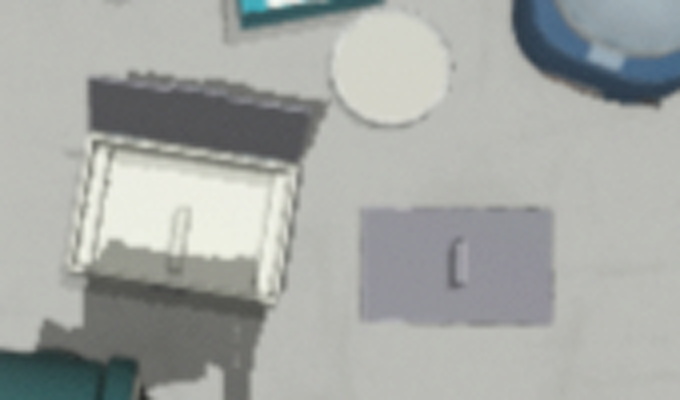

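```bash
python3 - <<'E'
from h import *
def sep(z,yaw=-3.5):
    b=Rz(yaw)@[1,0,0];return toolR(np.array([0,0,-1.]),np.cross(b,[0,0,1])),np.array([.4955,-.3278,z])
delta(*sep(.11))
for n in("top","scene"):
    z=np.load("pics/%s8.npz"%n);m=cams.regions_of(n,"separator")[0];P=cloud(n,z["d"])[np.array(m["mask"])&(z["d"]>0)]
    print(n,cv2.minAreaRect((P[P[:,2]<.01][:,:2]*1000).astype(np.float32)))
    tb=P[(P[:,2]>.014)&(P[:,2]<.025)&(abs(P[:,0]-.495)<.03)&(abs(P[:,1]+.328)<.03)];print(tb.mean(0),cv2.minAreaRect((tb[:,:2]*1000).astype(np.float32)))
E
```

```text
shift [0.235, -0.7224, -0.0927] turn [0.1773, -0.0178, -3.8275] deg 172.4
shift [0.235, -0.7224, -0.0927] turn [0.0118, 0.1177, 0.1685] deg 9.3
now 14.15 [ 0.4015 -0.0389  0.1471] q [-0.16 -0.24  2.32 -0.    0.98 -1.53] w 0.302 F [-0.2 -0.7 -0. ]
top ((495.27606201171875, -327.7248229980469), (139.33819580078125, 88.99565887451172), 87.39286804199219)
[ 0.49498925 -0.32692414  0.01947473] ((494.1311340332031, -326.7121276855469), (9.265560150146484, 30.7275390625), 88.18971252441406)
scene ((498.6636962890625, -327.14129638671875), (145.39492797851562, 96.4692153930664), 88.05479431152344)
[ 0.49293195 -0.32835252  0.01968982] ((495.9190368652344, -328.0213928222656), (10.034147262573242, 34.75713348388672), 86.74137115478516)
```

>>> play_rows(motion=[[[0.02, -0.1, 0], [0, 0.02, 0.03]], [[0.06, -0.22, 0], [0, 0.05, 0.07]], [[0.1, -0.36, 0], [0, 0.08, 0.1]], [[0.15, -0.5, -0.02], [0, 0.1, 0.15]], [[0.2, -0.63, -0.06], [0.01, 0.118, 0.175]], [[0.235, -0.722, -0.09], [0.01, 0.118, 0.175]], [[0.235, -0.722, -0.09], [0.01, 0.118, 0.175]], [[0.235, -0.722, -0.09], [0.01, 0.118, 0.175]], [[0.235, -0.722, -0.09], [0.01, 0.118, 0.175]]], gripper=0.6)

```text
time: 15.38
tool_pos: [0.494, -0.3263, 0.1101]
tcp_rot: [-1.233, -1.166, 1.17]
wrist_force: [-0.0, 0.3, -0.3]
width: 0.404
```

```bash
cat > g2.py <<'E'
from h import *
import sys
def sep(z,yaw=-3.):
    b=Rz(yaw)@[1,0,0];return toolR(np.array([0,0,-1.]),np.cross(b,[0,0,1])),np.array([.4955,-.3275,z])
for z in map(float,sys.argv[1:]):delta(*sep(z))
E
python3 g2.py .11 .025;python3 snap.py 9 b
```

```text
shift [0.0038, -0.003, -0.0001] turn [-0.0055, -0.0011, -3.9964] deg 179.8
shift [0.0038, -0.003, -0.0001] turn [0.0007, -0.0035, 0.0036] deg 0.2
now 15.375 [ 0.494  -0.3263  0.1101] q [-0.62  0.23  1.92 -0.    0.99 -2.14] w 0.404 F [-0.   0.3 -0.3]
shift [0.0038, -0.003, -0.2126] turn [-0.0055, -0.0011, -3.9964] deg 179.8
shift [0.0038, -0.003, -0.2126] turn [0.0007, -0.0035, 0.0036] deg 0.2
now 15.375 [ 0.494  -0.3263  0.1101] q [-0.62  0.23  1.92 -0.    0.99 -2.14] w 0.404 F [-0.   0.3 -0.3]
```

View pics/scene9.png

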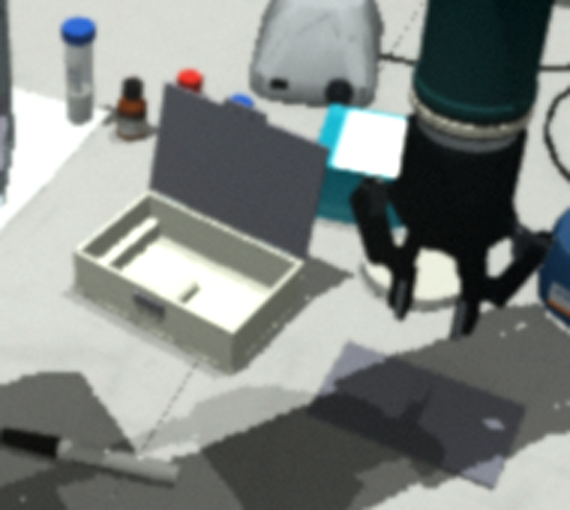

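>>> play_rows(motion=[[[0.003, -0.002, -0.05], [0, 0, 0]], [[0.003, -0.002, -0.1], [0, 0, 0]], [[0.003, -0.002, -0.15], [0, 0, 0]], [[0.003, -0.002, -0.185], [0, 0, 0]], [[0.003, -0.002, -0.205], [0, 0, 0]], [[0.003, -0.002, -0.211], [0, 0, 0]], [[0.003, -0.002, -0.211], [0, 0, 0]]])

```text
time: 16.35
tool_pos: [0.4958, -0.3283, 0.0259]
tcp_rot: [-1.235, -1.166, 1.17]
wrist_force: [0.5, 1.3, -0.2]
width: 0.395
```

>>> play_rows(motion=[[[0, 0, 0], [0, 0, 0]], [[0, 0, 0], [0, 0, 0]], [[0, 0, 0], [0, 0, 0]], [[0, 0, 0], [0, 0, 0]], [[0, 0, 0], [0, 0, 0]]], gripper=1, squeeze=50)

```text
time: 16.98
tool_pos: [0.4961, -0.3285, 0.0266]
tcp_rot: [-1.236, -1.166, 1.17]
wrist_force: [-0.7, -0.2, 4.8]
width: 0.096
```

>>> play_rows(motion=[[[0, 0, 0.02], [0, 0, 0]], [[0, 0, 0.08], [0, 0, 0]], [[0, 0, 0.16], [0, 0, 0]], [[0, 0, 0.24], [0, 0, 0]], [[0, 0, 0.28], [0, 0, 0]], [[0, 0, 0.28], [0, 0, 0]], [[0, 0, 0.28], [0, 0, 0]]])

```text
time: 17.85
tool_pos: [0.4945, -0.3273, 0.136]
tcp_rot: [-1.231, -1.165, 1.17]
wrist_force: [-0.4, 0.7, -0.6]
width: 0.1
```

```bash
python3 snap.py 10 b; cat > sepm.py <<'E'
from h import *
import sys
s=bot.read_state();print(s["tool_pos"].round(4),s["width"])
R=Ro.from_rotvec(s["tcp_rot"]).as_matrix();b=np.cross([0,0,1.],R[:,0]);print("tool b yaw",np.degrees(np.arctan2(b[1],b[0])).round(2),"y",R[:,1].round(3))
for n in("top","scene"):
    z=np.load("pics/%s%s.npz"%(n,sys.argv[1]));
    r=cams.regions_of(n,"separator")
    if not r:print(n,"none");continue
    m=np.array(r[0]["mask"])&(z["d"]>0);P=cloud(n,z["d"])[m]
    zm=np.median(P[:,2]);q=P[abs(P[:,2]-zm)<.01];c=q.mean(0)
    A=np.c_[q[:,:2]-c[:2],np.ones(len(q))];co=np.linalg.lstsq(A,q[:,2],rcond=None)[0]
    print(n,r[0]["conf"],len(q),"z",zm.round(4),"slope deg",np.degrees(co[:2]).round(1),cv2.minAreaRect((q[:,:2]*1000).astype(np.float32)))
E
python3 sepm.py 10
```

```text
[ 0.4944 -0.3272  0.1357] 0.09965220522284048
tool b yaw 176.81 y [-0.005  0.001 -1.   ]
top 0.65 567 z 0.1138 slope deg [-0.4  0.2] ((494.09259033203125, -326.3722839355469), (139.6268768310547, 88.3099136352539), 87.83174133300781)
scene 0.6 1752 z 0.1137 slope deg [-0.1  0.2] ((493.54217529296875, -327.27099609375), (141.63333129882812, 90.90348052978516), 86.99223327636719)
```

View pics/scene10.png

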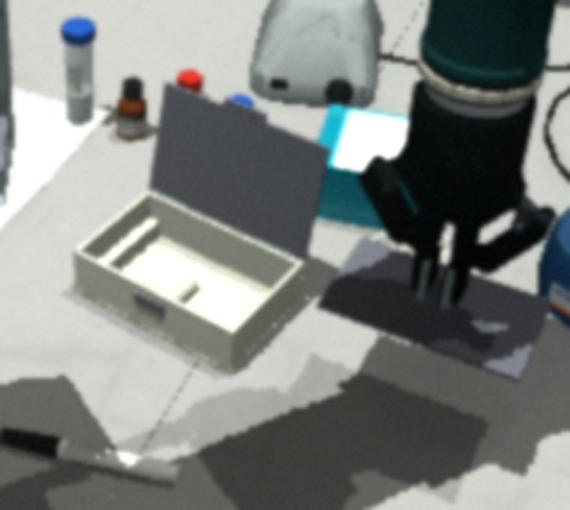

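>>> play_rows(motion=[[[0.01, 0.06, 0], [0, 0, -0.02]], [[0.03, 0.16, 0], [0, 0, -0.06]], [[0.05, 0.28, 0], [0, 0, -0.1]], [[0.07, 0.38, 0], [0, 0, -0.14]], [[0.09, 0.46, 0], [0, 0, -0.18]], [[0.1, 0.513, -0.03], [0, 0, -0.182]], [[0.1, 0.513, -0.06], [0, 0, -0.182]], [[0.1, 0.513, -0.06], [0, 0, -0.182]], [[0.1, 0.513, -0.06], [0, 0, -0.182]]])

```text
time: 19.18
tool_pos: [0.5353, -0.1236, 0.1134]
tcp_rot: [-1.296, -1.058, 1.063]
wrist_force: [0.2, -0.2, 0.6]
width: 0.1
```

```bash
python3 snap.py 11 b; python3 sepm.py 11
```

```text
[ 0.5357 -0.1237  0.114 ] 0.09939717995665301
tool b yaw 168.55 y [-0.002 -0.001 -1.   ]
top 0.92 350 z 0.0914 slope deg [ 0.2 -0.3] ((511.9246520996094, -99.4219970703125), (102.93289184570312, 39.987369537353516), 73.58712005615234)
scene 0.8 1217 z 0.092 slope deg [0.1 0.1] ((535.035400390625, -123.52372741699219), (144.502685546875, 93.06363677978516), 79.46598815917969)
```

View pics/scene11.png

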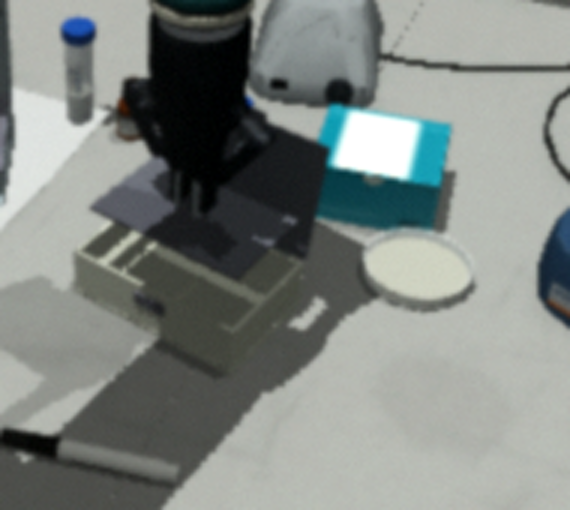

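View pics/top11.png

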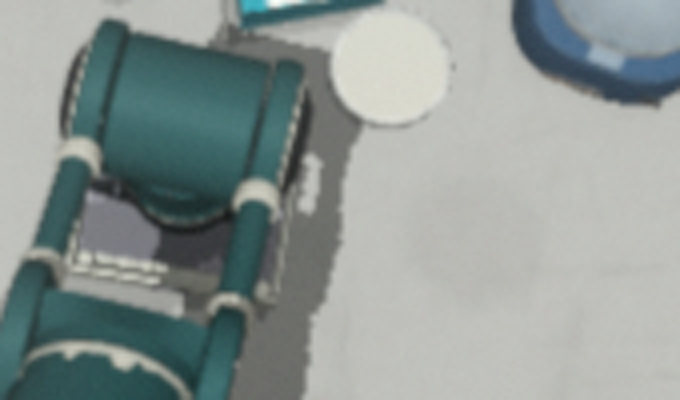

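>>> play_rows(motion=[[[-0.002, 0.006, -0.02], [0, 0, 0]], [[-0.003, 0.007, -0.05], [0, 0, 0]], [[-0.003, 0.007, -0.075], [0, 0, 0]], [[-0.003, 0.007, -0.085], [0, 0, 0]], [[-0.003, 0.007, -0.085], [0, 0, 0]], [[-0.003, 0.007, -0.085], [0, 0, 0]]])

```text
time: 20.12
tool_pos: [0.5346, -0.12, 0.0798]
tcp_rot: [-1.296, -1.06, 1.063]
wrist_force: [-0.1, 0.2, -0.8]
width: 0.099
```

```bash
python3 snap.py 12 b; python3 sepm.py 12; cat > ovs.py <<'E'
from h import *
import sys
tag=sys.argv[1];x,y,yaw,z=map(float,sys.argv[2:6])
B=lambda p:p@Rz(-11).T+[.534,-.121,0]
S=lambda p:p@Rz(yaw).T+[x,y,z]
L=[(B(rect(.052,.079,.046)),(255,0,0)),(B(rect(.048,.075,.046)),(255,160,0)),(S(rect(.044,.071,.004)),(0,255,0)),(S(rect(.044,.071,.0)),(0,255,255))]
im=np.load("pics/scene%s.npz"%tag)["im"];im=np.clip((im.astype(float)-30)*1.6,0,255).astype(np.uint8)
wire("scene",im,L,"ovs"+tag,(278,215,368,300),7)
E
python3 ovs.py 12 .534 -.121 -11 .0525
```

```text
[ 0.5346 -0.1201  0.08  ] 0.09499519357826536
tool b yaw 168.62 y [-0.002 -0.001 -1.   ]
top 0.75 367 z 0.0578 slope deg [-0.  -0.1] ((510.4554443359375, -114.88694763183594), (138.7233428955078, 40.69032287597656), 79.536376953125)
scene none
```

View pics/ovs12.png

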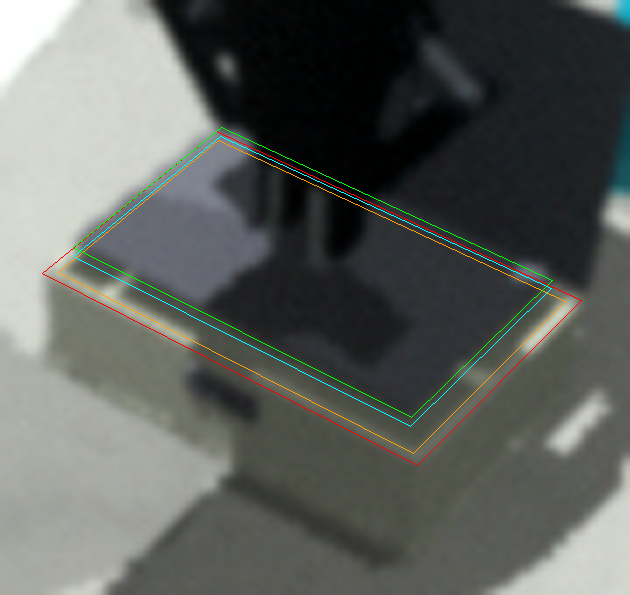

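>>> play_rows(motion=[[[0, 0, -0.02], [0, 0, 0]], [[0, 0, -0.04], [0, 0, 0]], [[0, 0, -0.06], [0, 0, 0]], [[0, 0, -0.068], [0, 0, 0]], [[0, 0, -0.068], [0, 0, 0]]])

```text
time: 20.95
tool_pos: [0.5339, -0.1199, 0.0518]
tcp_rot: [-1.295, -1.059, 1.064]
wrist_force: [0.1, -0.4, -0.3]
width: 0.097
```

>>> play_rows(motion=[[[0, 0, -0.004], [0, 0, 0]], [[0, 0, -0.008], [0, 0, 0]], [[0, 0, -0.011], [0, 0, 0]], [[0, 0, -0.011], [0, 0, 0]]])

```text
time: 21.45
tool_pos: [0.5344, -0.12, 0.0485]
tcp_rot: [-1.296, -1.06, 1.063]
wrist_force: [-1.9, 1.1, 4.6]
width: 0.098
```

```bash
python3 snap.py 13 b; python3 sepm.py 13;python3 ovs.py 13 .534 -.121 -11 .0225
```

```text
[ 0.5344 -0.12    0.0485] 0.09784590834734992
tool b yaw 168.62 y [-0.002 -0.001 -1.   ]
top 0.95 414 z 0.0265 slope deg [-0.7 -0. ] ((512.3153686523438, -115.3074951171875), (141.31431579589844, 45.097625732421875), 78.97067260742188)
scene 0.76 803 z 0.0269 slope deg [-0.4  0. ] ((541.8373413085938, -118.65184783935547), (137.14784240722656, 74.60247039794922), 78.0561752319336)
```

View pics/scene13.png

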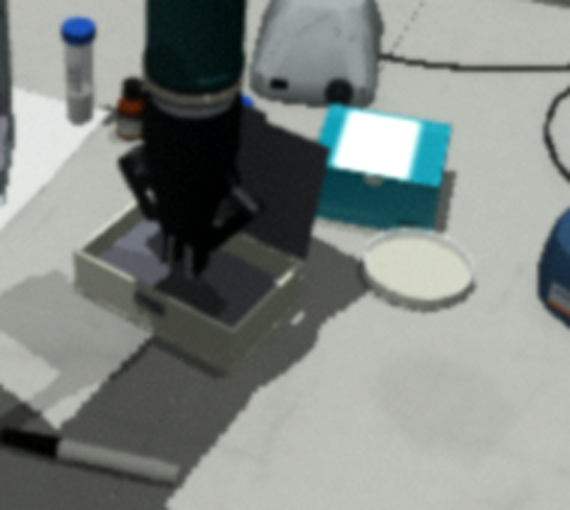

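>>> play_rows(motion=[[[0, 0, 0], [0, 0, 0]], [[0, 0, 0], [0, 0, 0]], [[0, 0, 0], [0, 0, 0]], [[0, 0, 0.03], [0, 0, 0]], [[0, 0, 0.1], [0, 0, 0]], [[0, 0, 0.2], [0, 0, 0]], [[-0.05, 0.05, 0.3], [0, 0, 0]], [[-0.15, 0.18, 0.36], [0, 0, 0]], [[-0.25, 0.32, 0.4], [0, 0, 0]], [[-0.25, 0.32, 0.4], [0, 0, 0]]], gripper=0.65)

```text
time: 22.9
tool_pos: [0.4331, 0.0099, 0.2098]
tcp_rot: [-1.296, -1.063, 1.063]
wrist_force: [0.3, 0.1, 0.6]
width: 0.35
```

```bash
python3 snap.py 14 b; python3 sepm.py 14;python3 ovs.py 14 .534 -.121 -11 .022
cat > g3.py <<'E'
from h import *
import sys
p,t,x,b=barpose(-.0025,.0005,.0075,8.);R=toolR(t,x)
print("t",t.round(3))
for k in map(float,sys.argv[1:]):print(k,(p-k*t).round(4));delta(R,p-k*t)
E
python3 g3.py .2
```

```text
[0.4341 0.0089 0.2092] 0.3483580961080794
tool b yaw 168.75 y [ 0.    -0.001 -1.   ]
top 0.86 1363 z 0.0268 slope deg [-0.1  0. ] ((533.7755126953125, -118.54438018798828), (145.046142578125, 90.24851989746094), 78.98321533203125)
scene 0.85 985 z 0.0269 slope deg [-0.3  0.1] ((543.365234375, -118.06433868408203), (142.88243103027344, 77.47352600097656), 81.12837982177734)
t [ 0.447  0.222 -0.866]
0.2 [0.4824 0.1383 0.229 ]
shift [0.1188, 0.3266, 0.0518] turn [0.8426, 0.0584, -2.9272] deg 137.1
shift [0.1188, 0.3266, 0.0518] turn [0.0513, -0.6817, 0.9665] deg 53.3
now 23.1 [0.4349 0.0076 0.2083] q [-0.04 -0.17  2.14 -0.    1.18 -1.41] w 0.35 F [0.7 0.3 1. ]
```

View pics/ovs14.png

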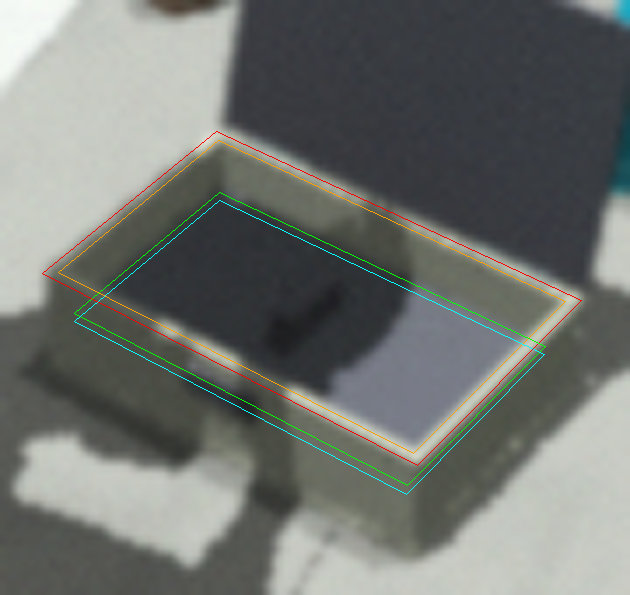

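View pics/top14.png

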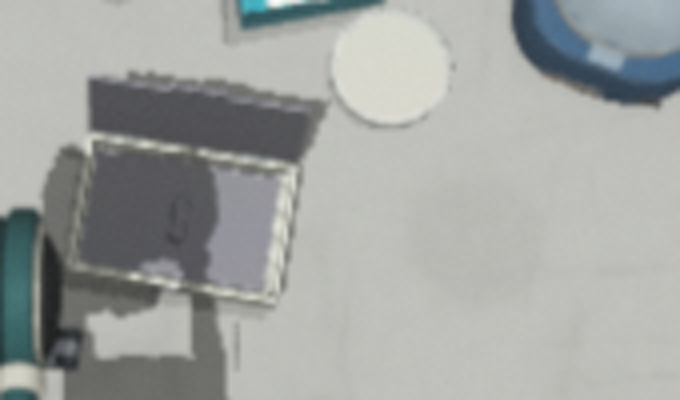

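>>> play_rows(motion=[[[0.02, 0.06, 0.01], [0.01, -0.13, 0.19]], [[0.04, 0.13, 0.02], [0.02, -0.26, 0.38]], [[0.07, 0.2, 0.03], [0.03, -0.4, 0.57]], [[0.1, 0.27, 0.05], [0.04, -0.54, 0.77]], [[0.12, 0.327, 0.052], [0.051, -0.682, 0.967]], [[0.12, 0.327, 0.052], [0.051, -0.682, 0.967]], [[0.12, 0.327, 0.052], [0.051, -0.682, 0.967]], [[0.12, 0.327, 0.052], [0.051, -0.682, 0.967]]])

```text
time: 24.1
tool_pos: [0.4829, 0.1381, 0.229]
tcp_rot: [-1.191, -2.071, 1.249]
wrist_force: [-0.4, 0.5, 1.3]
width: 0.35
```

```bash
python3 g3.py .2 .05|grep -v "deg 17\|deg 18"
```

```text
t [ 0.447  0.222 -0.866]
0.2 [0.4824 0.1383 0.229 ]
shift [-0.0013, 0.0004, -0.0] turn [0.0009, -0.0025, 0.0029] deg 0.2
now 24.1 [0.4829 0.1381 0.229 ] q [ 0.12 -0.36  2.32  0.26  0.7  -2.18] w 0.35 F [-0.4  0.5  1.3]
0.05 [0.5495 0.1716 0.0991]
shift [0.1664, 0.0836, -0.3249] turn [0.0009, -0.0025, 0.0029] deg 0.2
now 24.1 [0.4829 0.1381 0.229 ] q [ 0.12 -0.36  2.32  0.26  0.7  -2.18] w 0.35 F [-0.4  0.5  1.3]
```

>>> play_rows(motion=[[[0.03, 0.015, -0.06], [0, 0, 0]], [[0.075, 0.038, -0.145], [0, 0, 0]], [[0.12, 0.06, -0.235], [0, 0, 0]], [[0.15, 0.075, -0.295], [0, 0, 0]], [[0.166, 0.084, -0.325], [0, 0, 0]], [[0.166, 0.084, -0.325], [0, 0, 0]], [[0.166, 0.084, -0.325], [0, 0, 0]]])

```text
time: 24.98
tool_pos: [0.5492, 0.1724, 0.0999]
tcp_rot: [-1.191, -2.075, 1.249]
wrist_force: [-0.5, -0.6, -0.1]
width: 0.352
```

```bash
python3 g3.py .05 .02 .0165|grep -v "deg 17\|deg 18";python3 snap.py 15 t
```

```text
t [ 0.447  0.222 -0.866]
0.05 [0.5495 0.1716 0.0991]
shift [0.0007, -0.0022, -0.0022] turn [0.0002, 0.0004, 0.0002] deg 0.0
now 24.975 [0.5492 0.1724 0.0999] q [ 0.18 -0.01  2.32  0.4   0.36 -2.31] w 0.352 F [-0.5 -0.6 -0.1]
0.02 [0.5629 0.1782 0.0731]
shift [0.0342, 0.0144, -0.0672] turn [0.0002, 0.0004, 0.0002] deg 0.0
now 24.975 [0.5492 0.1724 0.0999] q [ 0.18 -0.01  2.32  0.4   0.36 -2.31] w 0.352 F [-0.5 -0.6 -0.1]
0.0165 [0.5645 0.179  0.07  ]
shift [0.0381, 0.0164, -0.0747] turn [0.0002, 0.0004, 0.0002] deg 0.0
now 24.975 [0.5492 0.1724 0.0999] q [ 0.18 -0.01  2.32  0.4   0.36 -2.31] w 0.352 F [-0.5 -0.6 -0.1]
```

View pics/scene15.png

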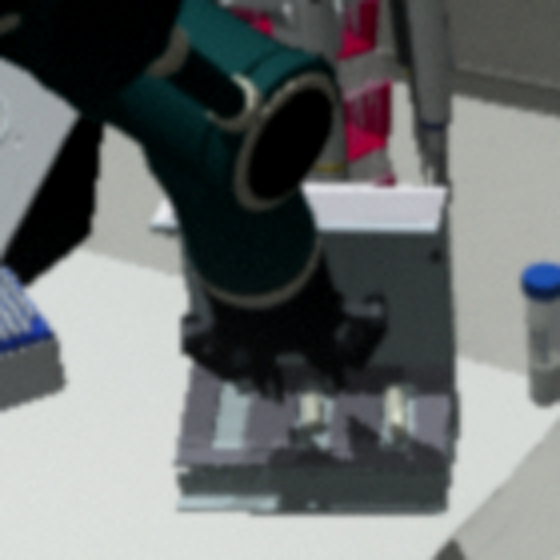

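View pics/top15.png

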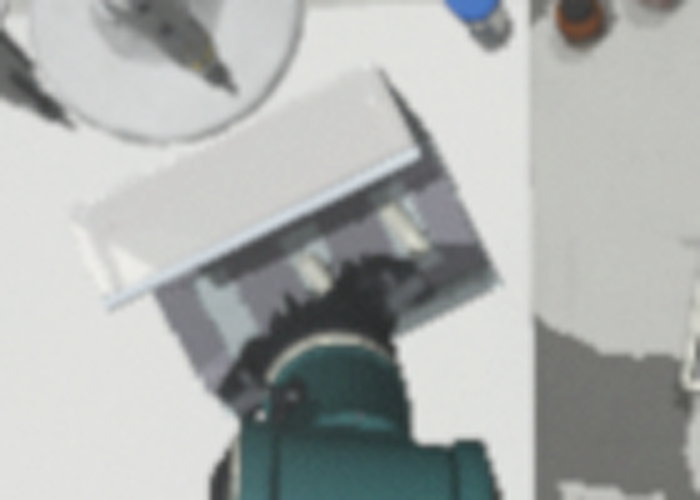

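>>> play_rows(motion=[[[0.008, 0.004, -0.016], [0, 0, 0]], [[0.017, 0.008, -0.033], [0, 0, 0]], [[0.025, 0.012, -0.05], [0, 0, 0]], [[0.033, 0.015, -0.064], [0, 0, 0]], [[0.037, 0.017, -0.072], [0, 0, 0]], [[0.037, 0.017, -0.072], [0, 0, 0]], [[0.037, 0.017, -0.072], [0, 0, 0]]])

```text
time: 25.95
tool_pos: [0.5635, 0.1793, 0.07]
tcp_rot: [-1.19, -2.074, 1.249]
wrist_force: [0.4, -0.4, 0.1]
width: 0.354
```

```bash
python3 g3.py .0165|grep -v "deg 17\|deg 18";python3 snap.py 16 t
```

```text
t [ 0.447  0.222 -0.866]
0.0165 [0.5645 0.179  0.07  ]
shift [0.0025, -0.0007, -0.0] turn [0.0006, -0.0013, -0.0] deg 0.1
now 25.95 [0.5635 0.1793 0.07  ] q [ 0.19  0.07  2.3   0.47  0.3  -2.38] w 0.354 F [ 0.4 -0.4  0.1]
```

View pics/scene16.png

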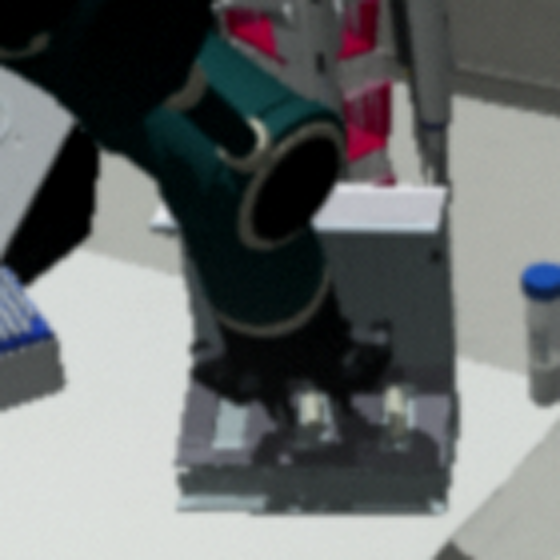

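>>> play_rows(motion=[[[0.002, 0, 0], [0, 0, 0]], [[0.002, 0, 0], [0, 0, 0]], [[0.002, 0, 0], [0, 0, 0]], [[0.002, 0, 0], [0, 0, 0]], [[0.002, 0, 0], [0, 0, 0]]], gripper=1, squeeze=40)

```text
time: 26.68
tool_pos: [0.5643, 0.1792, 0.0703]
tcp_rot: [-1.19, -2.074, 1.249]
wrist_force: [-4.7, -1.7, 5.9]
width: 0.121
```

>>> play_rows(motion=[[[-0.011, -0.006, 0.022], [0, 0, 0]], [[-0.033, -0.017, 0.065], [0, 0, 0]], [[-0.066, -0.034, 0.13], [0, 0, 0]], [[-0.1, -0.05, 0.195], [0, 0, 0]], [[-0.135, -0.068, 0.26], [0, 0, 0]], [[-0.17, -0.085, 0.33], [0, 0, 0]], [[-0.17, -0.085, 0.33], [0, 0, 0]], [[-0.17, -0.085, 0.33], [0, 0, 0]]])

```text
time: 27.68
tool_pos: [0.496, 0.1452, 0.2015]
tcp_rot: [-1.19, -2.074, 1.25]
wrist_force: [-0.7, 0.7, -0.2]
width: 0.12
```

```bash
python3 snap.py 17 t;python3 - <<'E'
from h import *
R,p=boxpose(-.005,.038,.032);print(p);delta(R,p+[0,0,.10])
E
```

```text
[ 0.53493096 -0.08246973  0.04843721]
shift [0.0984, -0.5692, -0.1297] turn [-0.9751, -0.0913, 2.9017] deg 137.8
shift [0.0984, -0.5692, -0.1297] turn [-0.0305, 0.5636, -0.9621] deg 50.2
now 27.775 [0.4956 0.1452 0.2003] q [ 0.13 -0.3   2.33  0.28  0.63 -2.2 ] w 0.122 F [ 0.1 -0.5 -0.1]
```

View pics/scene17.png

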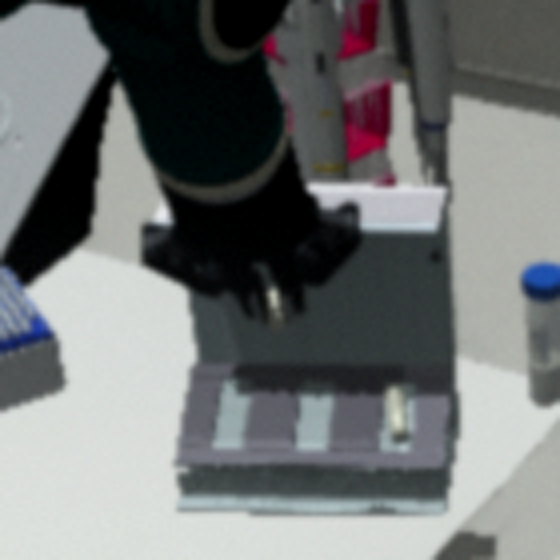

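>>> play_rows(motion=[[[0.01, -0.07, 0], [0, 0.08, -0.13]], [[0.03, -0.16, 0], [0, 0.17, -0.28]], [[0.05, -0.26, 0], [-0.01, 0.26, -0.43]], [[0.06, -0.36, 0], [-0.02, 0.35, -0.58]], [[0.08, -0.45, -0.03], [-0.02, 0.43, -0.73]], [[0.09, -0.52, -0.08], [-0.03, 0.5, -0.86]], [[0.098, -0.569, -0.129], [-0.03, 0.563, -0.962]], [[0.098, -0.569, -0.129], [-0.03, 0.563, -0.962]], [[0.098, -0.569, -0.129], [-0.03, 0.563, -0.962]], [[0.098, -0.569, -0.129], [-0.03, 0.563, -0.962]]])

```text
time: 29.02
tool_pos: [0.5355, -0.0817, 0.1508]
tcp_rot: [-1.366, -1.127, 1.029]
wrist_force: [-0.1, 0.9, -0.4]
width: 0.12
```

```bash
python3 - <<'E'
from h import *
R,p=boxpose(-.005,.038,.032);delta(R,p+[0,0,.01])
E
```

```text
shift [-0.0014, -0.0019, -0.231] turn [-0.3494, 0.0685, 3.9821] deg 179.9
shift [-0.0014, -0.0019, -0.231] turn [0.0014, 0.0047, -0.0019] deg 0.2
now 29.025 [ 0.5355 -0.0817  0.1508] q [-0.2   0.04  2.05  0.    0.95 -1.58] w 0.12 F [-0.1  0.9 -0.4]
```

>>> play_rows(motion=[[[0, 0, -0.04], [0, 0, 0]], [[0, 0, -0.1], [0, 0, 0]], [[-0.001, -0.001, -0.16], [0, 0, 0]], [[-0.001, -0.001, -0.2], [0, 0, 0]], [[-0.001, -0.001, -0.225], [0, 0, 0]], [[-0.001, -0.001, -0.235], [0, 0, 0]], [[-0.001, -0.001, -0.235], [0, 0, 0]], [[-0.001, -0.001, -0.235], [0, 0, 0]]])

```text
time: 30.02
tool_pos: [0.5358, -0.0829, 0.0572]
tcp_rot: [-1.367, -1.127, 1.028]
wrist_force: [-0.1, 0.1, -0.2]
width: 0.123
```

```bash
python3 snap.py 18 b
```

```text
(no output)
```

View pics/scene18.png

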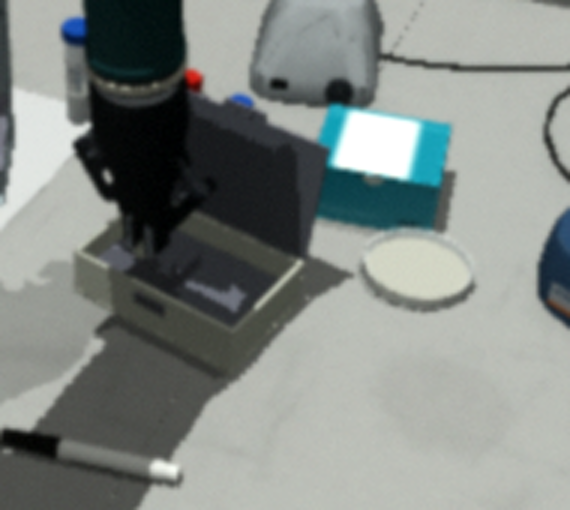

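Target TCP height is about 0.0485 (commanded now ≈ 0.0563), so I'll creep down to it.

>>> play_rows(motion=[[[0, 0, -0.006], [0, 0, 0]], [[0, 0, -0.012], [0, 0, 0]], [[0, 0, -0.017], [0, 0, 0]], [[0, 0, -0.017], [0, 0, 0]], [[0, 0, -0.017], [0, 0, 0]]])

```text
time: 30.75
tool_pos: [0.535, -0.0828, 0.0495]
tcp_rot: [-1.366, -1.125, 1.029]
wrist_force: [0.3, 0.3, -0.6]
width: 0.118
```

>>> play_rows(motion=[[[0, 0, -0.003], [0, 0, 0]], [[0, 0, -0.003], [0, 0, 0]], [[0, 0, -0.003], [0, 0, 0]]])

```text
time: 31.12
tool_pos: [0.5352, -0.0828, 0.0491]
tcp_rot: [-1.366, -1.126, 1.029]
wrist_force: [-2.5, 0.8, 4.6]
width: 0.116
```

>>> play_rows(motion=[[[0, 0, 0], [0, 0, 0]], [[0, 0, 0], [0, 0, 0]], [[0, 0, 0], [0, 0, 0]], [[0, 0, 0.02], [0, 0, 0]], [[0, 0, 0.07], [0, 0, 0]], [[0, 0, 0.16], [0, 0, 0]], [[-0.02, 0.05, 0.28], [0, 0, 0]], [[-0.04, 0.17, 0.4], [0, 0, 0]], [[-0.04, 0.3, 0.48], [0, 0, 0]], [[-0.04, 0.4, 0.5], [0, 0, 0]]], gripper=0.7)

```text
time: 32.38
tool_pos: [0.5205, 0.079, 0.2528]
tcp_rot: [-1.37, -1.131, 1.024]
wrist_force: [0.8, -0.5, -0.6]
width: 0.3
```

```bash
python3 snap.py 19 b; python3 - <<'E'
from h import *
for n in("top","scene"):
  for l in("bar_short","lid_edge","separator"):
    r=cams.mark_of(n,l);print(n,l,[(c2w(n,x["xyz"]).round(3).tolist(),round(x["conf"],2)) for x in r][:3])
z=np.load("pics/scene19.npz");P=cloud("scene",z["d"])
# things behind the lid, height map
for n in("top","scene"):
    P=cloud(n,np.load("pics/%s19.npz"%n)["d"]).reshape(-1,3)
    L=(P-[.534,-.121,0])@Rz(-11)
    for y in np.arange(-.1,.1,.02):
        k=(abs(L[:,1]-y)<.01)&(L[:,0]>.085)&(L[:,0]<.25)&(L[:,2]>.02)
        if k.sum()>3:print(n,"y",y.round(2),"minx",np.percentile(L[k,0],3).round(3),"maxz",L[k,2].max().round(3))
    k=(L[:,0]>.05)&(L[:,0]<.1)&(L[:,2]>.06)&(abs(L[:,1])<.075)
    q=L[k];print(n,"lid top",np.percentile(q[:,2],99).round(4),"x there",q[q[:,2]>.13].mean(0).round(4),q[:,0].max().round(4))
    A=np.c_[q[:,2],np.ones(len(q))];co=np.linalg.lstsq(A,q[:,0],rcond=None)[0];print("slope",np.degrees(np.arctan(co[0])),co)
print(bot.read_state()["time"])
E
```

```text
top bar_short [([0.54, -0.081, 0.033], 0.56)]
top lid_edge [([0.609, -0.133, 0.15], 0.58)]
top separator [([0.532, -0.12, 0.028], 0.97)]
scene bar_short [([0.535, -0.085, 0.03], 0.56), ([0.579, 0.184, 0.049], 0.42)]
scene lid_edge [([0.607, -0.133, 0.153], 0.66)]
scene separator [([0.543, -0.122, 0.02], 0.61), ([0.574, 0.187, 0.205], 0.25)]
top y -0.1 minx 0.127 maxz 0.07
top y -0.08 minx 0.174 maxz 0.068
top y -0.06 minx 0.167 maxz 0.072
top y -0.04 minx 0.161 maxz 0.071
top y -0.02 minx 0.157 maxz 0.069
top y 0.0 minx 0.192 maxz 0.066
top y 0.06 minx 0.172 maxz 0.075
top y 0.08 minx 0.171 maxz 0.075
top lid top 0.1563 x there [7.120e-02 1.000e-04 1.436e-01] 0.0778
slope 11.837683459171119 [0.20959738 0.04101833]
scene y -0.1 minx 0.18 maxz 0.065
scene y -0.08 minx 0.173 maxz 0.063
scene y -0.06 minx 0.167 maxz 0.065
scene y -0.04 minx 0.16 maxz 0.064
scene y -0.02 minx 0.187 maxz 0.065
scene y 0.0 minx 0.205 maxz 0.064
scene y 0.06 minx 0.188 maxz 0.073
scene y 0.08 minx 0.189 maxz 0.071
scene lid top 0.1547 x there [ 0.0719 -0.0023  0.1416] 0.0794
slope 11.472985794269052 [0.20296134 0.04315602]
32.775
```

View pics/scene19.png

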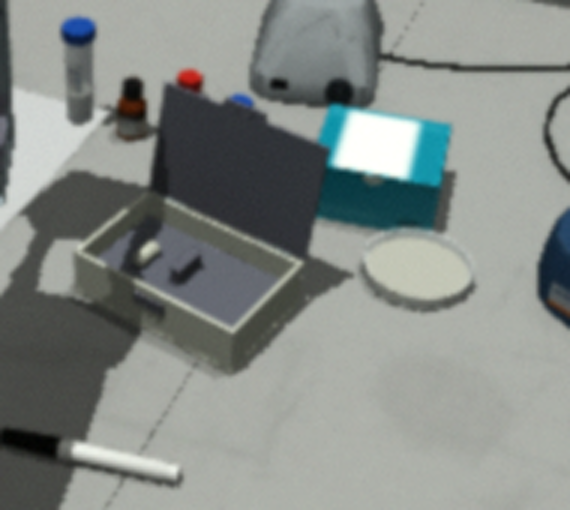

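View pics/top19.png

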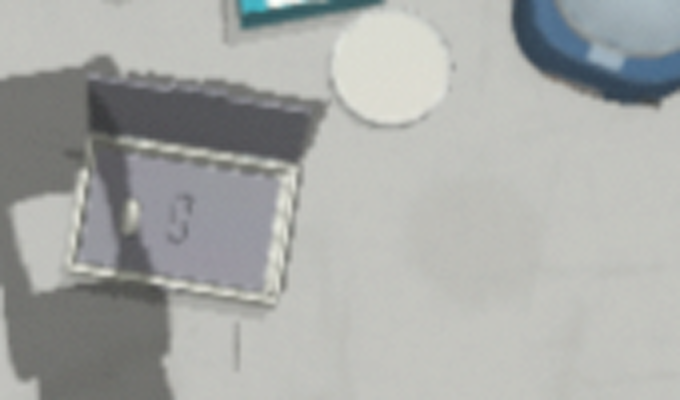

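```bash
cat > g4.py <<'E'
from h import *
import sys
x,y,z=map(float,sys.argv[1:])
R,p=boxpose(x,y,z,lean=0.,k=0.);print(p);delta(R,p)
E
python3 g4.py .13 .02 .24
```

```text
[ 0.66542771 -0.12617263  0.24      ]
shift [0.3672, -0.5058, -0.0188] turn [0.1735, -0.0367, -3.9946] deg 179.9
shift [0.3672, -0.5058, -0.0188] turn [0.0234, 0.1105, 0.0014] deg 5.1
now 32.775 [0.5186 0.0761 0.2475] q [ 0.12 -0.07  1.98 -0.03  1.15 -1.25] w 0.3 F [ 0.4 -0.1 -0.6]
```

>>> play_rows(motion=[[[0.06, -0.02, 0.03], [0, 0.03, 0]], [[0.14, -0.08, 0.03], [0.01, 0.06, 0]], [[0.22, -0.18, 0.03], [0.02, 0.11, 0]], [[0.29, -0.3, 0.03], [0.023, 0.11, 0]], [[0.34, -0.42, 0], [0.023, 0.11, 0]], [[0.368, -0.506, -0.02], [0.023, 0.11, 0]], [[0.368, -0.506, -0.02], [0.023, 0.11, 0]], [[0.368, -0.506, -0.02], [0.023, 0.11, 0]], [[0.368, -0.506, -0.02], [0.023, 0.11, 0]]], gripper=1)

```text
time: 33.9
tool_pos: [0.666, -0.1245, 0.2407]
tcp_rot: [-1.295, -1.069, 1.066]
wrist_force: [0.1, 0.8, 0.3]
width: -0.005
```

```bash
python3 snap.py 20 b;python3 g4.py .12 .02 .14
```

```text
[ 0.65561144 -0.12426454  0.14      ]
shift [-0.0264, -0.0002, -0.2525] turn [-0.0054, -0.0004, 3.9982] deg 179.9
shift [-0.0264, -0.0002, -0.2525] turn [-0.0003, 0.0034, -0.0018] deg 0.2
now 34.0 [ 0.6662 -0.1242  0.241 ] q [-0.22  0.27  1.61  0.    1.26 -1.6 ] w -0.002 F [-0.3  0.4 -1.1]
```

View pics/scene20.png

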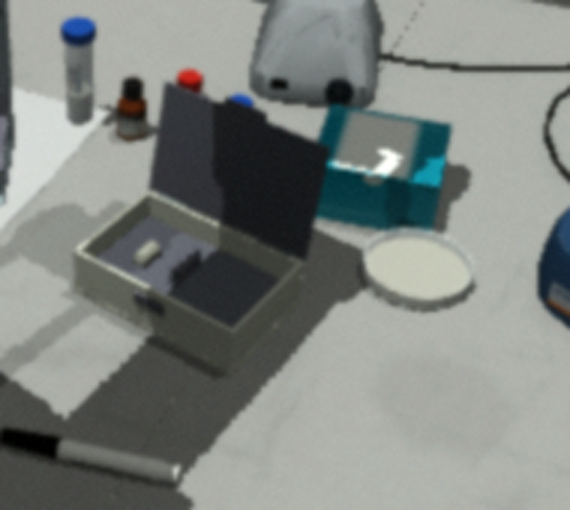

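>>> play_rows(motion=[[[-0.005, 0, -0.05], [0, 0, 0]], [[-0.01, 0, -0.11], [0, 0, 0]], [[-0.015, 0, -0.17], [0, 0, 0]], [[-0.015, 0, -0.22], [0, 0, 0]], [[-0.015, 0, -0.24], [0, 0, 0]], [[-0.015, 0, -0.24], [0, 0, 0]]])

```text
time: 34.75
tool_pos: [0.6599, -0.125, 0.1435]
tcp_rot: [-1.294, -1.068, 1.066]
wrist_force: [0.7, -0.1, -0.1]
width: -0.001
```

```bash
python3 g4.py .04 .02 .145
```

```text
[ 0.57708127 -0.10899982  0.145     ]
shift [-0.207, 0.0399, 0.0037] turn [-0.0014, -0.001, 3.9995] deg 180.0
shift [-0.207, 0.0399, 0.0037] turn [-0.0006, 0.0009, -0.0005] deg 0.1
now 34.75 [ 0.6599 -0.125   0.1435] q [-0.22  0.34  1.71  0.    1.09 -1.6 ] w -0.001 F [ 0.7 -0.1 -0.1]
```

Now I'll push the lid forward in gentle steps.

>>> play_rows(motion=[[[-0.03, 0.006, 0], [0, 0, 0]], [[-0.055, 0.011, 0], [0, 0, 0]], [[-0.08, 0.016, 0], [0, 0, 0]], [[-0.1, 0.02, 0], [0, 0, 0]], [[-0.12, 0.024, 0], [0, 0, 0]], [[-0.14, 0.028, 0], [0, 0, 0]], [[-0.16, 0.032, 0], [0, 0, 0]], [[-0.18, 0.036, 0], [0, 0, 0]], [[-0.195, 0.039, 0], [0, 0, 0]], [[-0.207, 0.04, 0], [0, 0, 0]]])

```text
time: 36.0
tool_pos: [0.577, -0.109, 0.1443]
tcp_rot: [-1.295, -1.068, 1.066]
wrist_force: [-0.4, 0.0, 0.2]
width: -0.003
```

```bash
python3 snap.py 21 b
```

```text
(no output)
```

View pics/scene21.png

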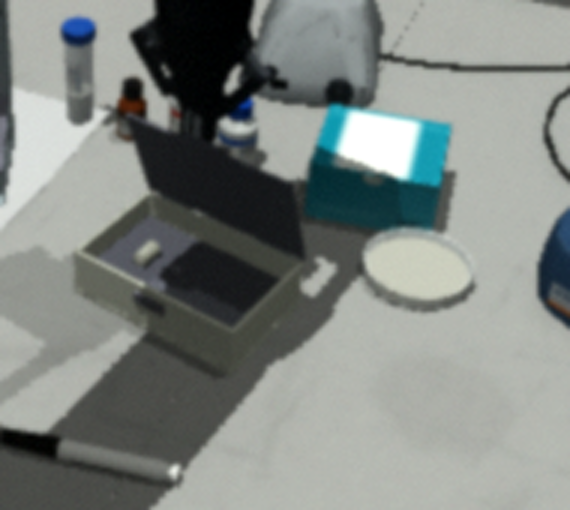

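>>> play_rows(motion=[[[-0.02, 0.004, 0], [0, 0, 0]], [[-0.04, 0.008, 0], [0, 0, 0]], [[-0.04, 0.008, 0], [0, 0, 0]], [[-0.04, 0.008, 0], [0, 0, 0]], [[-0.04, 0.008, 0.05], [0, 0, 0]], [[-0.04, 0.008, 0.15], [0, 0, 0]], [[-0.04, 0.008, 0.25], [0, 0, 0]], [[-0.04, 0.008, 0.25], [0, 0, 0]]])

```text
time: 37.1
tool_pos: [0.5648, -0.1067, 0.2509]
tcp_rot: [-1.304, -1.075, 1.062]
wrist_force: [-0.5, -1.2, 0.5]
width: 0.003
```

```bash
python3 snap.py 22 b
```

```text
(no output)
```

View pics/scene22.png

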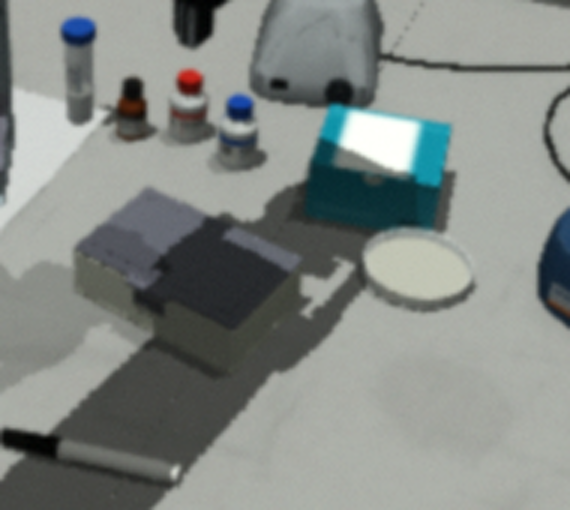

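>>> play_rows(motion=[[[-0.15, 0.1, 0.02], [0, 0, 0]], [[-0.3, 0.25, 0.02], [0, 0, 0]], [[-0.38, 0.45, 0.02], [0, 0, 0]], [[-0.38, 0.6, 0.02], [0, 0, 0]], [[-0.38, 0.7, 0.02], [0, 0, 0]], [[-0.38, 0.7, 0.02], [0, 0, 0]], [[-0.38, 0.7, 0.02], [0, 0, 0]]])

```text
time: 38.08
tool_pos: [0.4082, 0.1753, 0.2512]
tcp_rot: [-1.292, -1.069, 1.07]
wrist_force: [0.8, 0.7, -0.2]
width: -0.002
```

```bash
python3 snap.py 23 f; python3 - <<'E'
from h import *
for n in("top","scene"):
    d=np.load("pics/%s23.npz"%n)["d"];P=cloud(n,d);L=((P-[.534,-.121,0])@Rz(-11)).reshape(-1,3)
    q=L[(abs(L[:,0])<.045)&(abs(L[:,1])<.07)];A=np.c_[q[:,:2],np.ones(len(q))];co=np.linalg.lstsq(A,q[:,2],rcond=None)[0]
    print(n,len(q),"lid z",np.median(q[:,2]),"slope deg",np.degrees(co[:2]).round(2),co[2].round(4))
    for l in("petri_dish","bar_middle"):
        r=cams.mark_of(n,l);print(l,[(c2w(n,x["xyz"]).round(3).tolist(),round(x["conf"],2)) for x in r][:2])
print(bot.read_state()["time"])
E
```

```text
top 1424 lid z 0.051830109334815515 slope deg [-0.29  0.08] 0.0517
petri_dish [([0.652, -0.278, 0.0], 0.67)]
bar_middle [([0.601, 0.131, 0.056], 0.49)]
scene 1645 lid z 0.05167024961317947 slope deg [ -83.65 -184.35] -0.0571
petri_dish [([0.651, -0.288, -0.002], 0.58)]
bar_middle [([0.599, 0.133, 0.062], 0.51), ([0.482, -0.109, 0.055], 0.51)]
38.375
```

View pics/scene23.png

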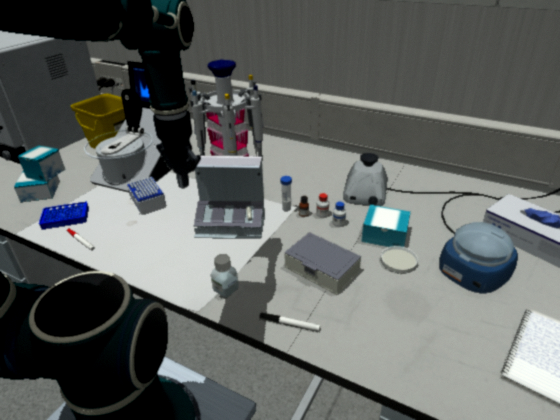

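View pics/top23.png

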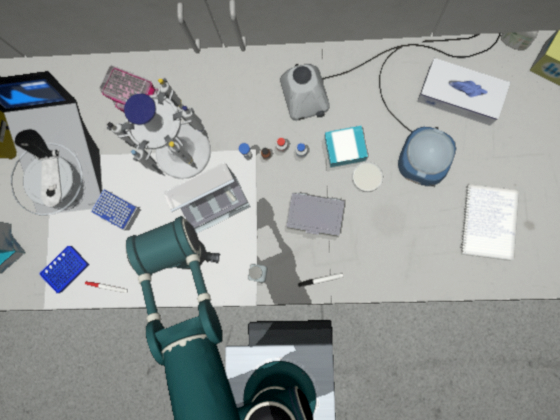

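```bash
python3 - <<'E'
from h import *
for t,n in(("23","scene"),("23","top"),("22","scene")):
    d=np.load("pics/%s%s.npz"%(n,t))["d"];P=cloud(n,d);L=((P-[.534,-.121,0])@Rz(-11))[d>0]
    q=L[(abs(L[:,0])<.045)&(abs(L[:,1])<.07)&(abs(L[:,2]-.05)<.02)]
    print(n,t,[np.median(q[(abs(q[:,0]-x)<.01),2]).round(4) for x in(-.035,-.01,.01,.035)])
    g=L[(abs(L[:,0]+.15)<.05)&(abs(L[:,1])<.1)];print("table z",np.median(g[:,2]).round(4))
E
```

```text
scene 23 [np.float64(0.0517), np.float64(0.0521), np.float64(0.052), np.float64(0.0519)]
table z 0.0009
top 23 [np.float64(0.0519), np.float64(0.0525), np.float64(0.0517), np.float64(0.0511)]
table z 0.0009
scene 22 [np.float64(0.0518), np.float64(0.052), np.float64(0.052), np.float64(0.052)]
table z 0.0023
```

The lid is level: its top reads about 0.051 m once the table offset is taken off, against 0.0505 m for a fully shut lid. I'm handing the job in.

```bash
python3 -c "
from workcell import bot
print(bot.finish_job())"
```

```text
the job is handed in; nothing more can be done
None
```

The box is packed in the order asked and I handed the job in at about 38 s of the 67 s allowed. No verdict was reported.

- **Long bar:** It lay flat on the box bottom, seen from both cameras before it was covered.
- **Separator:** It sits level on both ledges with the tab up. Its top measured 0.027 m, expected 0.026 m.
- **Short bar:** It lay flat on the separator beside the tab, seen before the lid was closed.
- **Lid:** It fell shut after a light push from behind. It is level, with its top at about 0.051 m after taking off the table offset, against 0.0505 m for fully shut.
- **Things to leave alone:** The middle-sized bar is still in its pocket, and the petri dish did not move beyond measurement noise.

**What did not go cleanly:**
- My first grip on the long bar was uncertain, so I reopened and pressed the fingertips on the tray at about 23 N. I then backed off and gripped again.
- The two cameras disagreed by 2 to 3 mm on the box position, so I used a value in between.
- One of my lid-level fits, from the scene camera, was spoiled by empty depth readings. I redid it and the lid came out flat.

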